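# Put the dry whetstone back in its slide-cover case

### The job

The whetstone has dried standing on end on the draining board and goes back in its wooden case: slide the case's cover all the way back, lay the stone flat in its cork bed, and slide the cover fully shut again. The stone is brittle, so lay it down under control and never let it topple or fall over; leave the other things on the worktop and draining board where they stand.

Things in the scene. Friction and masses are not known exactly. Their poses are not given: they have to be found in the camera images.
- whetstone: whetstone: a plain block 60 x 30 x 150 mm, 0.36 to 0.56 kg, one broad half dark grey, the other sand-coloured. It starts standing on one small end on the draining board (board top at z = 0.0015 m). Origin: middle of the end it starts on; x along the 60 mm width, y along the 30 mm thickness, z along the 150 mm length. Brittle: toppling chips it
- stone_centre (a point): centre of the whetstone, 75 mm above the draining board at the start (15 mm above what it lies on when laid flat); axes as for the whetstone
- case: whetstone case: light wooden box fixed to the worktop, 131 mm (x) by 218 mm (y), side walls 52.5 mm high. Origin: centre of its underside, z = 0; x across, y along it towards the end to which the cover opens, z up. At the +y end, beyond the bed, is a small bay with a white cleaning stone fixed in it, which the open cover still covers
- bed (a point): where the whetstone's centre lies when it is flat in its bed (length along case y, width along case x); case axes. The bed's floor is 15 mm below, z = 0.006 m. The bed is 67 mm (x) by 161 mm (y) between cork strips 22 mm high; the stone stands 8 mm proud. At mid-length each strip has a finger notch 46 mm long (y), 24 mm deep (x), down to the floor
- cover_grip (a point): grip bar on the sliding cover, point 58 mm above the worktop; case axes. Dark wooden bar 64 mm long (x), 14 mm thick (y), 20 mm high (z 46 to 66 mm; the cover's top is at 46, its underside at 40), standing up so that it can be pinched from above along y, 30 mm free on either side. Shut, it is 39.5 mm towards case -y from the bed point
- cover (a joint): how far the cover is open, m, sliding level along case +y: 0 fully shut against its stop, 0.164 fully open against the other. About 1.5 N of friction; stays where it is left. At 0.164 the whole bed is uncovered. Starts shut or up to 25 mm ajar
- mug: blue-and-white mug, 82 across (114 with handle), 91 high, on the draining board; origin at the centre of its underside; to be left alone
- tumbler: clear glass tumbler, 80 across, 91 high, on the draining board; origin at the centre of its underside; to be left alone
- teaspoon: steel teaspoon, 130 long, lying on the worktop; origin at the centre of its underside; to be left alone
- pepper_mill: dark wooden pepper mill, 58 across, 160 high; origin at the centre of its underside; to be left alone
- spice_jar: spice jar with a black cap, 41 across, 105 high; origin at the centre of its underside; to be left alone
- lemon: lemon, 83 x 58, 58 high; origin at its underside when built; to be left alone

How it is judged (in metres and radians):
On the way, in this order (a step that is already met when the one before it is completed fails the run):
1. the cover is slid back far enough to free the bed (at least 150 mm) (value of joint cover above 0.15 m), for 0.2 s.
2. the stone lies flat in its bed with the cover still back (distance between stone_centre and bed below 0.009 m and angle between the y axis of stone_centre and the z axis of bed, either way round below 0.08 rad and angle between the z axis of stone_centre and the y axis of bed, either way round below 0.1 rad and value of joint cover above 0.1 m), for 0.2 s.
At the end, for the whole second after the job is handed in: the stone lies at rest and flat in its bed (centre within 9 mm of the bed point, broad face level within 0.08 rad, length along the bed within 0.1 rad) and the cover is shut to within 5 mm of its stop (distance between stone_centre and bed below 0.009 m and angle between the y axis of stone_centre and the z axis of bed, either way round below 0.08 rad and angle between the z axis of stone_centre and the y axis of bed, either way round below 0.1 rad and linear speed of whetstone below 0.02 m/s and value of joint cover below 0.005 m); the robot touches nothing.
It fails at once if the stone topples or falls over (it turns faster than 7 rad/s) (angular speed of whetstone above 7 rad/s).
It fails at once if another thing is shoved more than 30 mm (distance of any of mug, tumbler, teaspoon, pepper_mill, spice_jar, lemon from where it was at the start of the episode above 0.03 m).
It also fails if it takes over 72 s, if anything falls off the work surface, if the arm or the gripper's body presses on something with over 40 N, if the wrist force passes 120 N, or if a joint passes its speed limit or range.

### The arm

A 6-joint arm with a two-finger parallel gripper is mounted at the origin on a cart in front of the work surface, level with it; the furniture and walls round the work are solid. World frame = base frame: x ahead of the robot, y to its left, z up, the work surface at z = 0. Lengths are in m, angles in degrees, forces in N, time in s.
With the tool pointing down it reaches from about 0.35 to 0.875 m from the base axis. Payload 4.2 kg.
Tool frame: the origin (TCP) lies at the very end of the fingers, on their centre line; the grasp point (between the pads) lies 19 mm behind it; z points along the fingers, x is the direction in which the jaws open and shut, and the axes are right-handed (so a half turn about z gives the same grasp; the last joint's range is limited). The gripper opens to 87 mm and grips with 3 to 60 N. Pads are 19 mm wide; open, the fingers measure 117 mm over their backs; the gripper's body (75 mm by 190 mm) begins 51 mm behind the grasp point.
Start: joints at [82.254, 22.042, 0.453, 0, -68.411, -14.817], TCP at [0.24, 0.577, 0.223] pointing down, gripper open.
Joint ranges: [-179.83, 179.83], [-69.29, 118.12], [-61.27, 80.66], [-181.25, 117.63], [-171.15, -9.14], [-177.46, 177.46]. Speed limits (degrees/s): [159.86, 159.86, 180, 180, 180, 180].

### API

Orientations are given as a 3x3 rotation matrix whose columns are the frame's x, y, z axes.
In Python, from station import r gives the robot as it stands.
- The arm moves only by the shell command python3 -m jog 'ROWS' [OPENING]. ROWS is JSON, a list of rows, each a list of 2 entries, a list of its own where there are three numbers: the shift along the tool's x, y, z in m, then the turn, a rotation vector about the tool's x, y, z in units of 5 degrees (1.0 is 5 degrees). A call has exactly 10 rows; each row is the pose to reach, as a shift and turn from the pose commanded when the call began, along the tool's axes at that moment; what a row does not reach only later rows make up. A row lasts 1/12 s, in which the tool goes at most 41.7 mm and 7.16 degrees, less where a joint would pass 70% of its speed; a pose out of reach is approached as far as the arm can. A call with a gripper value outside its range is refused whole. OPENING is the finger opening in m, from 0 to 0.087, set as the call begins (- or left out, the last holds). The fingers move at their own pace and stop on an object; the grip force is fixed at half the most. Time passes only in rows, so rows that repeat a pose let the fingers close, or fill a call up. It gives the time, the measured TCP pose, the force and the opening at its end, in the units of the state.
- r.sense(): the state, without advancing time (a new reading comes with each control period).
- r.capture(name): name is "scene" or "side" or "wrist"; returns (picture, depth): 384x512x3 uint8, blue, green, red; 384x512 float32, m along the optical axis (not along the pixel's ray), 0 where there is no reading.
- r.calibration(name): a dict with "fx", "fy", "cx", "cy" (pixels), "k1" (the pictures are not rectified: a ray, as slopes to the right and down, at radius r is drawn at 1 + k1 r^2 times it, then the intrinsics apply), "R" (3x3) and "t" (3): a world point X has camera coordinates R X + t; the wrist camera has in their place "tool_from_camera" (4x4, takes a point from camera to tool coordinates, whose origin is the TCP and whose axes are the tool frame's). Camera axes: x right, y down, z forward; pixel columns grow to the right and rows downward; lengths in m; the calibration is good to about 2 mm. A picture is of the moment at which its call begins: read the wrist's pose just before it. calibration takes no time and is no camera call.
- r.finish_job(): hands the job in, once; it reports no verdict.
Trained networks look in the newest picture that a camera, given by its name, has taken for a name from the list of things; names that differ only in an ending like _2 or _b are one class to them, and where a whole thing is asked for, a point or a joint stands for the part that bears it (a point fixed in the world has none). Each returns a list of dicts, best first, with "confidence" (0 to 1); they miss things now and then, are a little off and sometimes report something else, mostly with a low value. They report only what shows in the picture. A call takes as long as a camera call.
- r.cut_out(query, camera): "region" (384x512 bool, what is visible of it) and "uv" ([column, row] in pixels, amid what is visible of it).
The state is a dict: "time_s": time; "joints": joint angles; "joint_velocities": joint speeds; "effort": joint torques, N m; "tcp_pos": TCP position; "ee_rot": TCP orientation; "wrist_force": force on the tool from outside, world axes, zero at the start; "moment": the same for the moment, N m; "gripper_width": opening from 0.0 (shut) to 1.0 (fully open).
Only numpy, scipy, OpenCV 4.12 (cv2) and the standard library are available. Lean on these libraries where they do the work, as an engineer would, in place of code of your own. Each camera call takes 0.05 s, during which the arm holds its last target.

## Working session

There is one attempt and no reset: what is moved stays moved. The work goes in short steps, Python scripts to look and compute and a shell command to move; the robot and the scene stay as the last step left them, time stands still between calls to the robot, and variables do not carry over. Pictures are saved under pics/ and viewed, and the job is handed in when it is done.

```bash
ls; mkdir -p pics; python3 - <<'E'
from station import r
import cv2
s=r.sense(); print({k:s[k] for k in ('time_s','tcp_pos','ee_rot','gripper_width','wrist_force')})
for n in('scene','side','wrist'):
    im,d=r.capture(n); cv2.imwrite(f'pics/a_{n}.png',im)
    c=r.calibration(n); print(n,c)
E
```

```text
pics
{'time_s': 0.0, 'tcp_pos': array([0.2395904 , 0.57659787, 0.2214444 ]), 'ee_rot': array([[-3.83921598e-01, -9.23365396e-01, -7.42626112e-04],
       [-9.23363055e-01,  3.83922300e-01, -2.08264256e-03],
       [ 2.20815080e-03, -1.13857945e-04, -9.99997556e-01]]), 'gripper_width': 0.9998380729156597, 'wrist_force': array([-0.0672863 ,  0.69135007,  0.81300556])}
scene {'fx': 349.3301960578012, 'fy': 349.3301960578012, 'cx': 253.1388310044763, 'cy': 187.67058811689472, 'k1': -0.050498883525499645, 'R': array([[-0.60969959, -0.79260674,  0.00640038],
       [-0.59414822,  0.4516641 , -0.66557301],
       [ 0.52464683, -0.40960237, -0.7463053 ]]), 't': array([0.42299523, 0.35064458, 0.67063286])}
side {'fx': 476.86806507254965, 'fy': 476.86806507254965, 'cx': 259.0614285419925, 'cy': 193.23079994974188, 'k1': -0.06927560476787915, 'R': array([[ 0.96945835, -0.24419132, -0.02282796],
       [-0.17633998, -0.62932823, -0.75686867],
       [ 0.17045448,  0.73777813, -0.6531682 ]]), 't': array([-0.53260786,  0.20137362,  1.23226939])}
wrist {'fx': 285.42235322701015, 'fy': 285.42235322701015, 'cx': 258.8995320194317, 'cy': 194.1049954179535, 'k1': -0.06311444347098864, 'tool_from_camera': array([[ 9.99999915e-01,  4.01046786e-04,  9.54107313e-05,
        -2.46720848e-05],
       [-4.10998999e-04,  9.51975215e-01,  3.06174821e-01,
        -8.51185678e-02],
       [ 3.19617767e-05, -3.06174835e-01,  9.51975299e-01,
        -1.61585744e-01],
       [ 0.00000000e+00,  0.00000000e+00,  0.00000000e+00,
         1.00000000e+00]])}
```

View pics/a_scene.png

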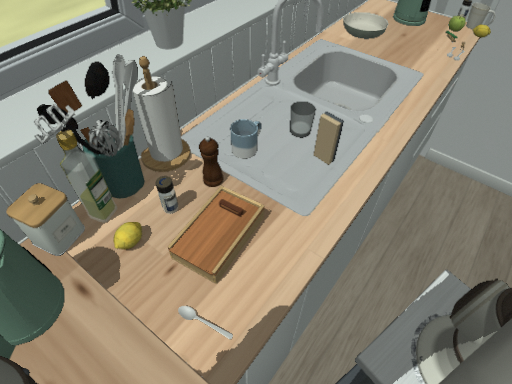

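View pics/a_side.png

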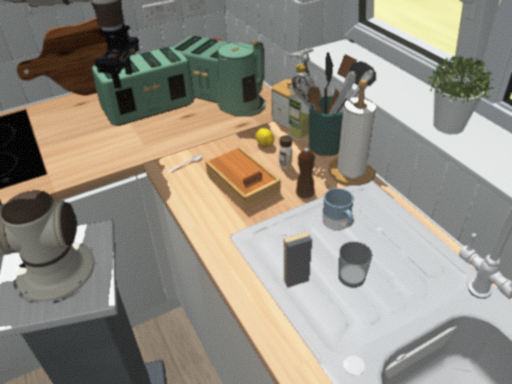

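View pics/a_wrist.png

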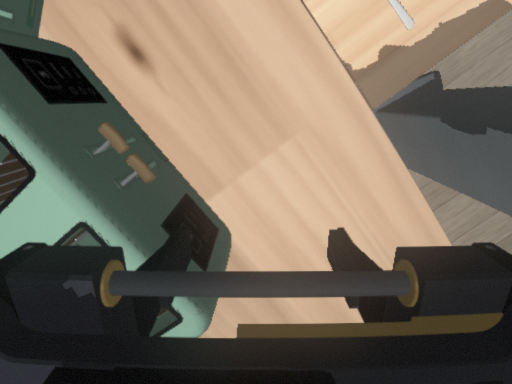

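```bash
cat > h.py <<'E'
import numpy as np, cv2
from station import r
def dirs(c,uv):
    K=np.array([[c['fx'],0,c['cx']],[0,c['fy'],c['cy']],[0,0,1]])
    p=cv2.undistortPoints(np.asarray(uv,float).reshape(-1,1,2),K,np.array([c['k1'],0,0,0,0.]))[:,0]
    return np.c_[p,np.ones(len(p))]
def w2c(c,s=None):
    if 'R' in c: return c['R'],c['t']
    T=c['tool_from_camera'];Rw=s['ee_rot']@T[:3,:3];tw=s['ee_rot']@T[:3,3]+s['tcp_pos']
    return Rw.T,-Rw.T@tw
def cloud(n):
    s=r.sense(); im,d=r.capture(n); c=r.calibration(n)
    vv,uu=np.mgrid[:384,:512]; D=dirs(c,np.c_[uu.ravel(),vv.ravel()])*d.ravel()[:,None]
    R,t=w2c(c,s); P=((D-t)@R).reshape(384,512,3); P[d==0]=np.nan
    return im,P,(c,R,t)
def proj(cal,X):
    c,R,t=cal; Xc=np.atleast_2d(X)@R.T+t; q=Xc[:,:2]/Xc[:,2:]; q=q*(1+c['k1']*(q**2).sum(1,keepdims=True))
    return q*[c['fx'],c['fy']]+[c['cx'],c['cy']]
E
python3 - <<'E'
from h import *
for n in('scene','side'):
    im,P,cal=cloud(n)
    np.save(f'{n}_P.npy',P)
    for q in ['whetstone','case','cover_grip','cover','mug','tumbler','teaspoon','pepper_mill','spice_jar','lemon']:
        o=r.cut_out(q,n)
        for e in o[:2]:
            m=e['region']; p=P[m]; p=p[~np.isnan(p[:,0])]
            if len(p)==0: print(n,q,e['uv'],'nodepth');continue
            if e is o[0]: np.save(f'{n}_{q}.npy',m)
            print(n,q,round(e['confidence'],2),np.round(e['uv']),m.sum(),np.round(np.percentile(p,[3,50,97],axis=0),3).tolist())
print(r.sense()['time_s'])
E
```

```text
scene whetstone 0.76 [328. 137.] 1069 [[0.565, -0.207, 0.005], [0.587, -0.18, 0.091], [0.622, -0.175, 0.152]]
scene case 0.72 [216. 233.] 5216 [[0.458, 0.115, 0.008], [0.536, 0.233, 0.046], [0.622, 0.33, 0.057]]
scene cover_grip 0.89 [216. 232.] 3523 [[0.476, 0.129, 0.044], [0.543, 0.234, 0.046], [0.615, 0.324, 0.064]]
scene cover_grip 0.19 [214. 235.] 5242 [[0.458, 0.113, 0.006], [0.536, 0.232, 0.046], [0.623, 0.33, 0.057]]
scene cover 0.95 [215. 232.] 3512 [[0.476, 0.129, 0.044], [0.543, 0.234, 0.046], [0.614, 0.322, 0.064]]
scene cover 0.4 [304. 120.] 780 [[0.695, -0.259, 0.002], [0.723, -0.211, 0.062], [0.771, -0.186, 0.092]]
scene mug 0.72 [241. 135.] 1040 [[0.727, -0.087, 0.006], [0.757, -0.018, 0.059], [0.805, 0.018, 0.092]]
scene tumbler 0.94 [301. 117.] 758 [[0.695, -0.258, 0.007], [0.724, -0.211, 0.063], [0.77, -0.186, 0.092]]
scene teaspoon 0.94 [197. 320.] 376 [[0.335, 0.336, -0.001], [0.404, 0.368, 0.004], [0.443, 0.392, 0.01]]
scene pepper_mill 0.58 [211. 165.] 889 [[0.696, 0.102, 0.001], [0.706, 0.132, 0.077], [0.766, 0.149, 0.149]]
scene spice_jar 0.74 [165. 193.] 634
[... 520 characters left out ...]
8 [[0.483, 0.129, 0.041], [0.551, 0.22, 0.045], [0.619, 0.319, 0.064]]
side cover 0.43 [287. 150.] 399 [[0.687, 0.247, 0.007], [0.702, 0.255, 0.066], [0.723, 0.282, 0.106]]
side mug 0.64 [337. 207.] 1169 [[0.727, -0.088, 0.009], [0.765, -0.041, 0.06], [0.803, 0.017, 0.091]]
side tumbler 0.89 [352. 263.] 1251 [[0.695, -0.26, 0.013], [0.731, -0.224, 0.059], [0.769, -0.186, 0.092]]
side teaspoon 0.61 [192. 159.] 82 [[0.343, 0.338, -0.001], [0.417, 0.374, 0.005], [0.444, 0.394, 0.011]]
side pepper_mill 0.56 [305. 178.] 710 [[0.699, 0.095, 0.005], [0.717, 0.106, 0.071], [0.742, 0.125, 0.147]]
side lemon 0.79 [264. 136.] 257 [[0.644, 0.363, 0.017], [0.667, 0.381, 0.043], [0.694, 0.41, 0.057]]
1.25
```

```bash
python3 - <<'E'
from h import *
for n in('scene','side'):
    P=np.load(f'{n}_P.npy'); m=np.load(f'{n}_case.npy')|np.load(f'{n}_cover.npy')
    m=cv2.dilate(m.astype('u1'),np.ones((5,5)))>0
    p=P[m]; p=p[np.isfinite(p[:,0])]
    def show(q,l): 
        b=cv2.minAreaRect(q[:,:2].astype('f4')); print(n,l,len(q),np.round(b[0],4),np.round(b[1],4),round(b[2],2),np.round(np.median(q,0),4))
    show(p[(p[:,2]>.044)&(p[:,2]<.056)],'top')
    show(p[(p[:,2]>.049)&(p[:,2]<.055)],'walls')
    show(p[(p[:,2]>.0575)],'grip')
    g=p[(p[:,2]>.062)&(p[:,2]<.070)];show(g,'gripTop')
    cov=P[np.load(f'{n}_cover.npy')];cov=cov[np.isfinite(cov[:,0])];show(cov[(cov[:,2]>.043)&(cov[:,2]<.049)],'cover')
    m=np.load(f'{n}_whetstone.npy');m=cv2.dilate(m.astype('u1'),np.ones((5,5)))>0
    p=P[m]; p=p[np.isfinite(p[:,0])]
    show(p[(p[:,2]>.02)&(p[:,2]<.158)],'stone all'); show(p[(p[:,2]>.147)&(p[:,2]<.158)],'stone top')
    # main face normals by histogram: side pts
    q=p[(p[:,2]>.02)&(p[:,2]<.14)]; qq=q-np.median(q,0)
    ln=cv2.fitLine(q[:,:2].astype('f4'),cv2.DIST_HUBER,0,.01,.01).ravel(); print('face dir',np.round(ln,4),np.degrees(np.arctan2(ln[1],ln[0])))
for n in('scene','side'):
    im=cv2.imread(f'pics/a_{n}.png')
    x,y=(165,180) if n=='scene' else (195,140)
    z=cv2.resize(im[y:y+110,x:x+120],None,fx=5,fy=5,interpolation=2);cv2.imwrite(f'pics/z_{n}.png',z)
E
```

```text
scene top 3990 [0.5486 0.2189] [0.1322 0.2234] 21.84 [0.543  0.231  0.0462]
scene walls 722 [0.5493 0.217 ] [0.1322 0.2194] 21.84 [0.5661 0.1988 0.0521]
scene grip 156 [0.5695 0.1645] [0.0627 0.0163] 20.77 [0.5669 0.1658 0.0648]
scene gripTop 127 [0.5696 0.1644] [0.0629 0.0148] 22.39 [0.5691 0.1649 0.0654]
scene cover 3256 [0.5484 0.2242] [0.1149 0.2138] 22.27 [0.5407 0.2392 0.0458]
scene stone all 970 [ 0.5956 -0.1914] [0.0642 0.0338] 8.86 [ 0.587  -0.1801  0.1013]
scene stone top 164 [ 0.5958 -0.1929] [0.0627 0.033 ] 3.35 [ 0.5932 -0.1894  0.1513]
face dir [ 0.9895  0.1448  0.5988 -0.1779] 8.324751
side top 1434 [0.5511 0.2156] [0.1345 0.2244] 22.11 [0.551  0.2095 0.0466]
side walls 366 [0.5513 0.2148] [0.1341 0.2209] 21.81 [0.5698 0.1668 0.0513]
side grip 93 [0.5717 0.1621] [0.0652 0.019 ] 22.21 [0.5691 0.161  0.0637]
side gripTop 66 [0.5718 0.1618] [0.0648 0.0174] 19.3 [0.5689 0.1619 0.0646]
side cover 1100 [0.5507 0.2248] [0.1139 0.2085] 22.31 [0.5469 0.228  0.0453]
side stone all 1193 [ 0.5944 -0.1952] [0.0616 0.0343] 6.88 [ 0.5913 -0.2072  0.1052]
side stone top 253 [ 0.5954 -0.1949] [0.0591 0.0335] 5.73 [ 0.5944 -0.196   0.1502]
face dir [ 0.9942  0.1078  0.601  -0.2075] 6.185705
```

```bash
ls pics
```

```text
a_scene.png
a_side.png
a_wrist.png
z_scene.png
z_side.png
```

View pics/z_scene.png

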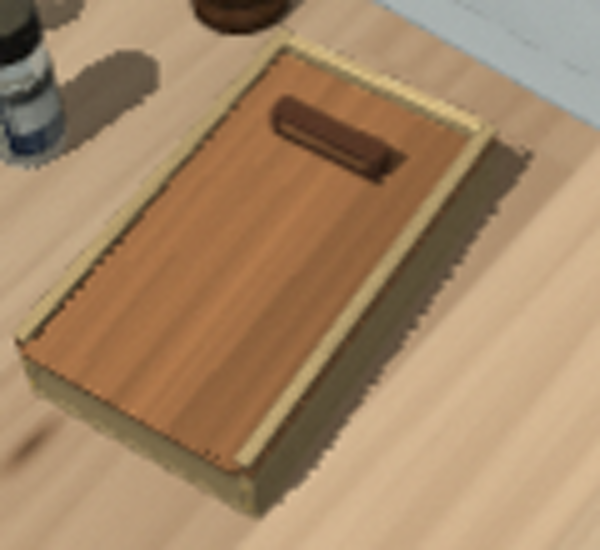

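View pics/z_side.png

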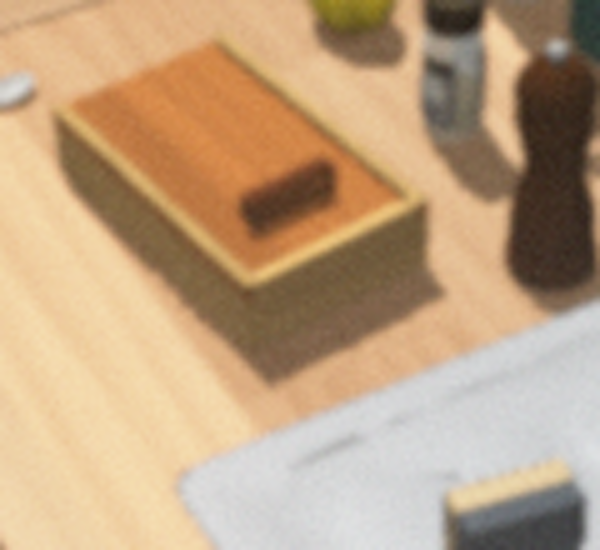

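```bash
cat >> h.py <<'E'
from scipy.spatial.transform import Rotation as Ro
def down(yaw,tilt=0):
    """tool x at world yaw deg, tool z down, then turned by tilt deg about tool x"""
    a=np.radians(yaw); x=np.array([np.cos(a),np.sin(a),0]); z=np.array([0,0,-1.]); R=np.c_[x,np.cross(z,x),z]
    return R@Ro.from_rotvec([np.radians(tilt),0,0]).as_matrix()
def delta(p,R,s=None):
    s=s or r.sense(); d=s['ee_rot'].T@(np.array(p)-s['tcp_pos']); v=Ro.from_matrix(s['ee_rot'].T@R).as_rotvec(degrees=True)
    print('shift mm',np.round(d*1000,1),'turn u',np.round(v/5,2),'deg',np.round(v,1))
def st():
    s=r.sense(); print(round(s['time_s'],2),'tcp',np.round(s['tcp_pos'],4),'j',np.round(s['joints'],1),'F',np.round(s['wrist_force'],1),'w',round(s['gripper_width'],3)); print(np.round(s['ee_rot'],3).tolist())
E
python3 -c "
from h import *
delta([.5706,.1632,.13],down(-68))"
```

```text
shift mm [ 255.3 -464.3   92.6] turn u [-0.    0.   -8.91] deg [ -0.    0.  -44.6]
```

```bash
python3 -m jog '[[[0.005,-0.01,0],[0,0,-0.2]],[[0.02,-0.035,0],[0,0,-0.7]],[[0.037,-0.067,0.005],[0,0,-1.3]],[[0.055,-0.1,0.01],[0,0,-1.9]],[[0.073,-0.133,0.015],[0,0,-2.5]],[[0.091,-0.166,0.02],[0,0,-3.1]],[[0.109,-0.199,0.025],[0,0,-3.8]],[[0.127,-0.232,0.03],[0,0,-4.4]],[[0.141,-0.257,0.035],[0,0,-4.9]],[[0.147,-0.268,0.035],[0,0,-5.1]]]' 0.06; python3 -c "
from h import *
st();delta([.5706,.1632,.13],down(-68))"
```

```text
time_s: 2.08
tcp_pos: [0.4319, 0.3352, 0.1866]
ee_rot: [[0.05, -0.999, -0.002], [-0.999, -0.05, -0.002], [0.002, 0.002, -1.0]]
wrist_force: [-0.6, 0.8, 0.5]
gripper_width: 0.692
2.08 tcp [0.4319 0.3352 0.1866] j [ 54.8  16.2 -13.6  -0.  -60.3  38. ] F [-0.6  0.8  0.5] w 0.692
[[0.05, -0.999, -0.002], [-0.999, -0.05, -0.002], [0.002, 0.002, -1.0]]
shift mm [ 178.6 -130.    56.7] turn u [ 0.02 -0.02 -3.83] deg [  0.1  -0.1 -19.2]
```

```bash
python3 -m jog '[[[0.006,-0.004,0.002],[0,0,-0.2]],[[0.026,-0.019,0.008],[0,0,-0.6]],[[0.05,-0.036,0.015],[0,0,-1.1]],[[0.076,-0.055,0.024],[0,0,-1.6]],[[0.102,-0.074,0.033],[0,0,-2.2]],[[0.128,-0.093,0.042],[0,0,-2.7]],[[0.152,-0.11,0.05],[0,0,-3.2]],[[0.17,-0.124,0.055],[0,0,-3.6]],[[0.1786,-0.13,0.0567],[0,0,-3.83]],[[0.1786,-0.13,0.0567],[0,0,-3.83]]]'; python3 - <<'E'
from h import *
st()
im,P,cal=cloud('wrist'); cv2.imwrite('pics/b_wrist.png',im)
o=r.cut_out('cover_grip','wrist')
for e in o[:2]:
    p=P[e['region']]; p=p[np.isfinite(p[:,0])]; g=p[(p[:,2]>.059)&(p[:,2]<.07)]
    print(e['confidence'],e['uv'],len(g)); 
    if len(g)>5:print(cv2.minAreaRect(g[:,:2].astype('f4')),np.median(g,0))
p=P.reshape(-1,3); p=p[np.isfinite(p[:,0])]; w=p[(p[:,2]>.0495)&(p[:,2]<.056)&(abs(p[:,0]-.55)<.15)&(abs(p[:,1]-.2)<.18)]
print(len(w),cv2.minAreaRect(w[:,:2].astype('f4')))
E
```

```text
time_s: 2.92
tcp_pos: [0.5708, 0.1647, 0.1299]
ee_rot: [[0.373, -0.928, -0.001], [-0.928, -0.373, -0.001], [0.0, 0.001, -1.0]]
wrist_force: [-0.9, 0.1, 0.0]
gripper_width: 0.688
2.92 tcp [0.5708 0.1647 0.1299] j [ 31.7  23.7 -11.3   0.  -55.1  80.2] F [-0.9  0.1  0. ] w 0.688
[[0.373, -0.928, -0.001], [-0.928, -0.373, -0.001], [0.0, 0.001, -1.0]]
0.84 [191.4, 190.9] 1224
((0.5723048448562622, 0.16438129544258118), (0.06385408341884613, 0.014832344837486744), 21.365114212036133) [0.57501495 0.16556126 0.0651501 ]
4379 ((0.5915148258209229, 0.22722947597503662), (0.2206544578075409, 0.2546268403530121), 15.893514633178711)
```

View pics/b_wrist.png

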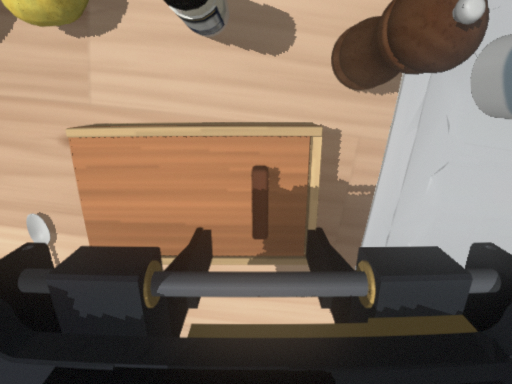

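```bash
python3 -m jog '[[[0.0005,-0.0012,0.002],[0,0,0]],[[0.0005,-0.0012,0.012],[0,0,0]],[[0.0005,-0.0012,0.025],[0,0,0]],[[0.0005,-0.0012,0.04],[0,0,0]],[[0.0005,-0.0012,0.054],[0,0,0]],[[0.0005,-0.0012,0.066],[0,0,0]],[[0.0005,-0.0012,0.074],[0,0,0]],[[0.0005,-0.0012,0.078],[0,0,0]],[[0.0005,-0.0012,0.08],[0,0,0]],[[0.0005,-0.0012,0.08],[0,0,0]]]' 0.04 && python3 -m jog '[[[0,0,0],[0,0,0]],[[0,0,0],[0,0,0]],[[0,0,0],[0,0,0]],[[0,0,0],[0,0,0]],[[0,0,0],[0,0,0]],[[0,0,0],[0,0,0]],[[0,0,0],[0,0,0]],[[0,0,0],[0,0,0]],[[0,0,0],[0,0,0]],[[0,0,0],[0,0,0]]]' 0.0; python3 -c "
from h import *
st()
a=np.radians(21.8); u=np.array([-np.sin(a),np.cos(a),0]); s=r.sense(); print(s['ee_rot'].T@u)"
```

```text
time_s: 3.85
tcp_pos: [0.5711, 0.1671, 0.0507]
ee_rot: [[0.376, -0.926, -0.0], [-0.926, -0.376, -0.0], [0.0, 0.0, -1.0]]
wrist_force: [0.6, -0.5, -0.5]
gripper_width: 0.459
time_s: 4.68
tcp_pos: [0.5715, 0.1668, 0.0513]
ee_rot: [[0.376, -0.927, 0.001], [-0.927, -0.376, 0.0], [0.0, -0.001, -1.0]]
wrist_force: [0.0, -2.3, 3.5]
gripper_width: 0.161
4.68 tcp [0.5715 0.1668 0.0513] j [ 31.9  29.  -15.8   0.  -45.2  80.2] F [ 0.  -2.3  3.5] w 0.161
[[0.376, -0.927, 0.001], [-0.927, -0.376, 0.0], [0.0, -0.001, -1.0]]
[-9.99987206e-01 -5.05442209e-03 -1.99292586e-04]
```

```bash
python3 -m jog '[[[-0.003,0,0],[0,0,0]],[[-0.012,0,0],[0,0,0]],[[-0.027,0,0],[0,0,0]],[[-0.045,0,0],[0,0,0]],[[-0.065,0,0],[0,0,0]],[[-0.085,-0.0005,0],[0,0,0]],[[-0.105,-0.0005,0],[0,0,0]],[[-0.125,-0.0005,0],[0,0,0]],[[-0.14,-0.0008,0],[0,0,0]],[[-0.148,-0.0008,0],[0,0,0]]]' && python3 -m jog '[[[-0.004,0,0],[0,0,0]],[[-0.008,0,0],[0,0,0]],[[-0.012,0,0],[0,0,0]],[[-0.015,0,0],[0,0,0]],[[-0.017,0,0],[0,0,0]],[[-0.019,0,0],[0,0,0]],[[-0.02,0,0],[0,0,0]],[[-0.02,0,0],[0,0,0]],[[-0.02,0,0],[0,0,0]],[[-0.02,0,0],[0,0,0]]]'; python3 -c "
from h import *
st()
s=r.sense(); a=np.radians(21.8); u=np.array([-np.sin(a),np.cos(a)]); print((s['tcp_pos'][:2]-[.5715,.1668])@u)"
```

```text
time_s: 5.52
tcp_pos: [0.5153, 0.3065, 0.0513]
ee_rot: [[0.378, -0.926, 0.0], [-0.926, -0.378, 0.0], [-0.0, -0.0, -1.0]]
wrist_force: [0.3, -2.5, 5.1]
gripper_width: 0.16
time_s: 6.35
tcp_pos: [0.5119, 0.3143, 0.0512]
ee_rot: [[0.376, -0.927, 0.0], [-0.927, -0.376, -0.013], [0.013, 0.005, -1.0]]
wrist_force: [19.4, -26.8, 4.8]
gripper_width: 0.16
6.35 tcp [0.5119 0.3143 0.0512] j [ 47.3  29.6 -14.9   0.7 -46.   64.3] F [ 19.4 -26.8   4.8] w 0.16
[[0.376, -0.927, 0.0], [-0.927, -0.376, -0.013], [0.013, 0.005, -1.0]]
0.15909454796229627
```

```bash
python3 -m jog '[[[0.003,0,0],[0,0,0]],[[0.007,0,0],[0,0,0]],[[0.007,0,0],[0,0,0]],[[0.007,0,0],[0,0,0]],[[0.007,0,0],[0,0,0]],[[0.007,0,0],[0,0,0]],[[0.007,0,0],[0,0,0]],[[0.007,0,0],[0,0,0]],[[0.007,0,0],[0,0,0]],[[0.007,0,0],[0,0,0]]]' 0.04 && python3 -m jog '[[[0,0,-0.003],[0,0,0]],[[0,0,-0.015],[0,0,0]],[[0,0,-0.035],[0,0,0]],[[0.005,0,-0.06],[0,0,-0.3]],[[0.015,0,-0.085],[0,0,-1]],[[0.035,0,-0.11],[0,0,-2]],[[0.06,0,-0.135],[0,0,-3]],[[0.085,0,-0.155],[0,0,-4]],[[0.105,0,-0.165],[0,0,-5]],[[0.11,0,-0.17],[0,0,-5.5]]]' 0.087; python3 - <<'E'
from h import *
st()
for n in ('scene','wrist'):
    im,P,cal=cloud(n); cv2.imwrite(f'pics/c_{n}.png',im); np.save(f'c_{n}.npy',P)
    o=r.cut_out('cover_grip',n)
    for e in o[:1]:
        p=P[e['region']]; p=p[np.isfinite(p[:,0])]; g=p[(p[:,2]>.059)&(p[:,2]<.07)]
        print(n,e['confidence'],e['uv'],len(g)); 
        if len(g)>5:print(cv2.minAreaRect(g[:,:2].astype('f4')),np.median(g,0))
E
```

```text
time_s: 7.18
tcp_pos: [0.5112, 0.3165, 0.0508]
ee_rot: [[0.376, -0.927, -0.0], [-0.927, -0.376, 0.0], [-0.0, 0.0, -1.0]]
wrist_force: [-1.0, -0.7, 0.0]
gripper_width: 0.455
time_s: 8.02
tcp_pos: [0.5542, 0.2123, 0.2238]
ee_rot: [[0.762, -0.647, 0.004], [-0.647, -0.762, 0.002], [0.002, -0.004, -1.0]]
wrist_force: [-0.4, 0.1, -0.4]
gripper_width: 0.991
8.02 tcp [0.5542 0.2123 0.2238] j [ 36.6  18.8  -4.3   0.  -66.7 103. ] F [-0.4  0.1 -0.4] w 0.991
[[0.762, -0.647, 0.004], [-0.647, -0.762, 0.002], [0.002, -0.004, -1.0]]
scene 0.92 [175.0, 289.6] 189
((0.509376049041748, 0.31447896361351013), (0.0633225291967392, 0.014971645548939705), 22.19376564025879) [0.50764534 0.31486364 0.0648168 ]
wrist 0.92 [126.8, 108.2] 786
((0.5125199556350708, 0.31372880935668945), (0.06442613154649734, 0.015690285712480545), 22.08847999572754) [0.51427793 0.31347972 0.0649021 ]
```

View pics/c_scene.png

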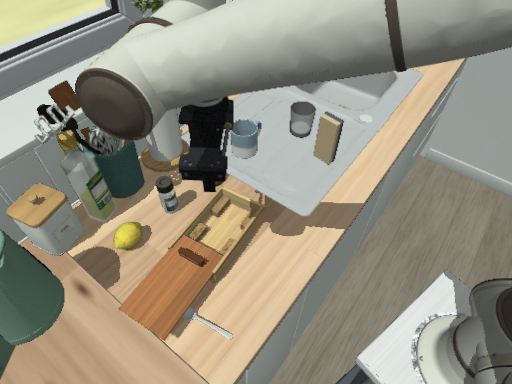

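View pics/c_wrist.png

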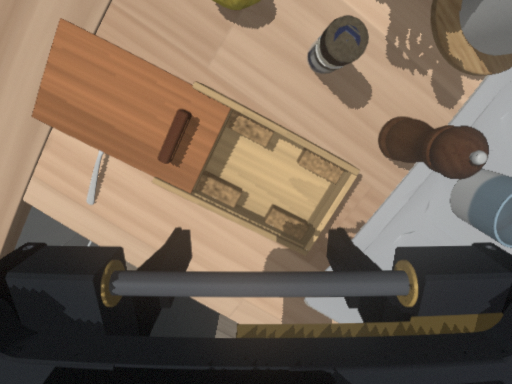

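```bash
python3 - <<'E'
from h import *
P=np.load('c_wrist.npy'); a=np.radians(22); ux=np.array([np.cos(a),np.sin(a)]);uy=np.array([-np.sin(a),np.cos(a)])
p=P.reshape(-1,3);p=p[np.isfinite(p[:,0])]
b=np.array([.559,.1985]); q=np.c_[(p[:,:2]-b)@ux,(p[:,:2]-b)@uy,p[:,2]]
k=(abs(q[:,0])<.075)&(abs(q[:,1])<.1); q=q[k]
def top(lo,hi,mask,l):
    s=q[(q[:,2]>lo)&(q[:,2]<hi)&mask(q)]; print(l,len(s),np.round(np.percentile(s,[1,5,50,95,99],axis=0)*1000,1).tolist())
top(.024,.032,lambda q:(q[:,0]<-.02)&(q[:,0]>-.06),'corkL')
top(.024,.032,lambda q:(q[:,0]>.02)&(q[:,0]<.06),'corkR')
top(.024,.032,lambda q:(abs(q[:,0])<.025),'ends')
top(.002,.010,lambda q:(abs(q[:,1])<.015)&(abs(q[:,0])<.06),'floor mid')
top(.002,.010,lambda q:(abs(q[:,1])>.03)&(abs(q[:,1])<.07)&(abs(q[:,0])<.04),'floor')
top(.049,.056,lambda q:(q[:,1]<-.03)&(q[:,1]>-.07),'walls')
top(.049,.056,lambda q:(abs(q[:,0])<.04)&(q[:,1]<-.07),'endwall')
H=np.full((100,80),np.nan)
S=np.zeros((200,150),'u1')
for x,y,z in q:
    i=int((y+.1)*1000);j=int((x+.075)*1000); S[i,j]=max(S[i,j],min(255,z*4000))
cv2.imwrite('pics/c_map.png',cv2.resize(S[::-1],None,fx=3,fy=3,interpolation=0))
E
```

```text
corkL 1738 [[-58.9, -80.7, 24.4], [-58.5, -76.0, 25.8], [-46.7, 23.2, 27.5], [-34.7, 76.3, 30.3], [-26.8, 80.3, 31.7]]
corkR 1747 [[25.6, -81.0, 25.1], [33.6, -77.6, 26.0], [44.3, 25.6, 27.5], [54.6, 77.2, 29.2], [55.5, 80.7, 31.5]]
ends 148 [[-23.7, -81.4, 24.2], [-21.9, -81.1, 24.6], [2.0, -80.5, 29.6], [23.0, 81.1, 31.8], [24.8, 81.3, 32.0]]
floor mid 1776 [[-58.5, -14.7, 3.9], [-53.7, -13.5, 4.3], [0.0, 0.0, 5.6], [49.2, 13.5, 6.8], [53.3, 14.7, 7.4]]
floor 2737 [[-34.7, -69.2, 3.8], [-32.2, -65.7, 4.3], [-1.6, 32.2, 5.5], [27.1, 66.3, 6.9], [29.7, 69.3, 7.6]]
walls 409 [[-65.4, -69.7, 49.3], [-64.5, -68.3, 50.4], [57.7, -50.1, 51.9], [64.3, -31.9, 53.1], [64.9, -30.5, 53.5]]
endwall 414 [[-38.9, -88.5, 49.1], [-35.7, -88.2, 49.9], [2.4, -83.9, 51.8], [36.1, -80.5, 53.0], [39.0, -80.0, 53.6]]
```

View pics/c_map.png

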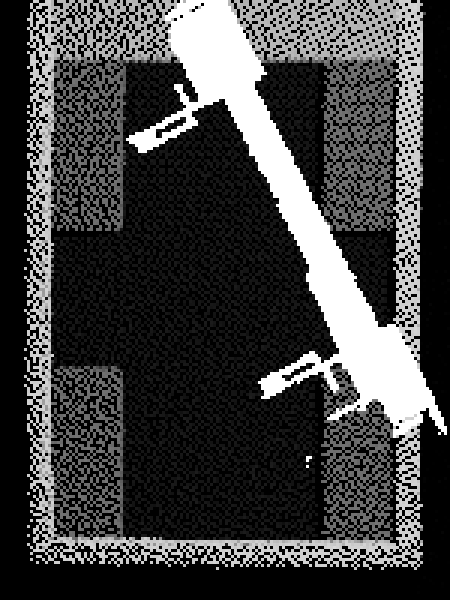

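```bash
python3 -c "
from h import *
delta([.585,-.02,.26],down(-173))"
```

```text
shift mm [177.  157.1 -39.4] turn u [1.00e-02 0.00e+00 2.65e+01] deg [  0.    0.  132.5]
```

```bash
python3 -m jog '[[[0.003,0.003,-0.004],[0,0,0.3]],[[0.012,0.01,-0.01],[0,0,1.2]],[[0.024,0.021,-0.02],[0,0,2.5]],[[0.038,0.034,-0.03],[0,0,3.9]],[[0.055,0.048,-0.039],[0,0,5.3]],[[0.072,0.063,-0.039],[0,0,6.7]],[[0.089,0.078,-0.039],[0,0,8.1]],[[0.106,0.094,-0.039],[0,0,9.5]],[[0.123,0.109,-0.039],[0,0,10.9]],[[0.14,0.124,-0.039],[0,0,12.3]]]' && python3 -c "
from h import *
st();delta([.585,-.02,.26],down(-173))"
```

```text
time_s: 9.05
tcp_pos: [0.5786, 0.0287, 0.2594]
ee_rot: [[-0.213, -0.977, -0.001], [-0.977, 0.213, -0.0], [0.001, 0.001, -1.0]]
wrist_force: [0.7, 0.4, 1.0]
gripper_width: 1.001
9.05 tcp [0.5786 0.0287 0.2594] j [ 18.9  16.3  -2.7  -0.  -71.1  58.9] F [0.7 0.4 1. ] w 1.001
[[-0.213, -0.977, -0.001], [-0.977, 0.213, -0.0], [0.001, 0.001, -1.0]]
shift mm [ 46.3 -16.6  -0.6] turn u [ 1.000e-02 -1.000e-02  1.414e+01] deg [ 0.  -0.1 70.7]
```

```bash
python3 -m jog '[[[0.005,-0.002,0],[0,0,1.3]],[[0.01,-0.004,0],[0,0,2.7]],[[0.015,-0.006,0],[0,0,4.1]],[[0.021,-0.008,0],[0,0,5.5]],[[0.027,-0.01,0],[0,0,6.9]],[[0.032,-0.012,0],[0,0,8.3]],[[0.037,-0.014,0],[0,0,9.7]],[[0.042,-0.016,0],[0,0,11.1]],[[0.046,-0.016,0],[0,0,12.5]],[[0.046,-0.016,0],[0,0,13.9]]]' && python3 -c "
from h import *
st()
R=down(-173,70);c=np.array([.595,-.1935,.0765]);print(R)
delta(c-.16*R[:,2]+[0,0,.05],R)"
```

```text
time_s: 9.88
tcp_pos: [0.5847, -0.0191, 0.2592]
ee_rot: [[-0.99, -0.142, -0.002], [-0.142, 0.99, -0.0], [0.002, -0.0, -1.0]]
wrist_force: [0.9, -0.1, -1.0]
gripper_width: 1.004
9.88 tcp [ 0.5847 -0.0191  0.2592] j [ 14.   16.9  -1.9   0.  -71.4  -5.8] F [ 0.9 -0.1 -1. ] w 1.004
[[-0.99, -0.142, -0.002], [-0.142, 0.99, -0.0], [0.002, -0.0, -1.0]]
[[-0.99254615 -0.04168177  0.11451972]
 [-0.12186934  0.33947078 -0.93268829]
 [ 0.         -0.93969262 -0.34202014]]
shift mm [ 11.4 -23.8  78. ] turn u [14.    0.12  0.21] deg [70.   0.6  1.1]
```

```bash
python3 -m jog '[[[0,0,0],[0.3,0,0]],[[0,-0.001,0],[1.2,0,0]],[[0.001,-0.002,0],[2.3,0,0]],[[0.002,-0.004,0],[3.5,0,0]],[[0.003,-0.006,0],[4.7,0,0]],[[0.004,-0.008,0],[5.9,0,0]],[[0.005,-0.01,0],[7.1,0.05,0.1]],[[0.006,-0.012,0],[8.2,0.05,0.1]],[[0.007,-0.014,0],[9.2,0.05,0.1]],[[0.008,-0.016,0],[9.6,0.1,0.1]]]' && python3 -c "
from h import *
st()
R=down(-173,70);c=np.array([.595,-.1935,.0765])
delta(c-.16*R[:,2]+[0,0,.05],R)"
```

```text
time_s: 10.72
tcp_pos: [0.5789, -0.035, 0.258]
ee_rot: [[-0.99, -0.099, 0.1], [-0.141, 0.658, -0.74], [0.008, -0.747, -0.665]]
wrist_force: [-0.0, -1.0, -1.2]
gripper_width: 0.999
10.72 tcp [ 0.5789 -0.035   0.258 ] j [ 30.3  20.4 -26.3  46.  -73.3 -48. ] F [-0.  -1.  -1.2] w 0.999
[[-0.99, -0.099, 0.1], [-0.141, 0.658, -0.74], [0.008, -0.747, -0.665]]
shift mm [ 2.9 51.5 57.7] turn u [4.34 0.14 0.19] deg [21.7  0.7  1. ]
```

```bash
python3 -m jog '[[[0,0.002,0.002],[0.3,0,0]],[[0,0.006,0.006],[0.8,0,0]],[[0.001,0.012,0.012],[1.4,0,0]],[[0.001,0.018,0.019],[2,0,0.1]],[[0.002,0.025,0.027],[2.6,0.1,0.1]],[[0.002,0.032,0.035],[3.2,0.1,0.1]],[[0.003,0.039,0.043],[3.7,0.1,0.2]],[[0.003,0.046,0.051],[4.1,0.1,0.2]],[[0.003,0.05,0.057],[4.3,0.1,0.2]],[[0.003,0.0515,0.0577],[4.34,0.1,0.2]]]' && python3 - <<'E'
from h import *
st()
im,P,cal=cloud('wrist'); cv2.imwrite('pics/d_wrist.png',im); np.save('d_wrist.npy',P)
print(cv2.imwrite('pics/d_side.png',r.capture('side')[0]))
o=r.cut_out('whetstone','wrist')
for e in o[:1]:
    print(e['confidence'],e['uv']); m=cv2.dilate(e['region'].astype('u1'),np.ones((3,3)))>0
    p=P[m];p=p[np.isfinite(p[:,0])];q=p[(p[:,2]>.03)&(p[:,2]<.146)]
    print(np.round(np.percentile(q,[2,50,98],axis=0),4).tolist(),cv2.minAreaRect(q[:,:2].astype('f4')))
    ln=cv2.fitLine(q[:,:2].astype('f4'),cv2.DIST_HUBER,0,.01,.01).ravel();print(ln,np.degrees(np.arctan2(ln[1],ln[0])))
    t=p[(p[:,2]>.147)&(p[:,2]<.158)]; print(len(t),cv2.minAreaRect(t[:,:2].astype('f4')) if len(t)>5 else '')
E
```

```text
time_s: 11.55
tcp_pos: [0.5771, -0.0455, 0.1814]
ee_rot: [[-0.993, -0.038, 0.114], [-0.121, 0.344, -0.931], [-0.004, -0.938, -0.346]]
wrist_force: [0.8, -0.8, 0.3]
gripper_width: 1.0
11.55 tcp [ 0.5771 -0.0455  0.1814] j [ 31.5  33.2 -36.2  60.3 -79.2 -71.2] F [ 0.8 -0.8  0.3] w 1.0
[[-0.993, -0.038, 0.114], [-0.121, 0.344, -0.931], [-0.004, -0.938, -0.346]]
True
0.66 [257.4, 202.2]
[[0.5669, -0.1827, 0.0334], [0.5953, -0.179, 0.0969], [0.6239, -0.1756, 0.1443]] ((0.5954836010932922, -0.17915530502796173), (0.06012049317359924, 0.004239200614392757), 6.891269683837891)
[ 0.9937546   0.11158765  0.59538895 -0.17905846] 6.4068446
864 ((0.5968419313430786, -0.19225424528121948), (0.059900011867284775, 0.0291124414652586), 6.777528285980225)
```

View pics/d_wrist.png

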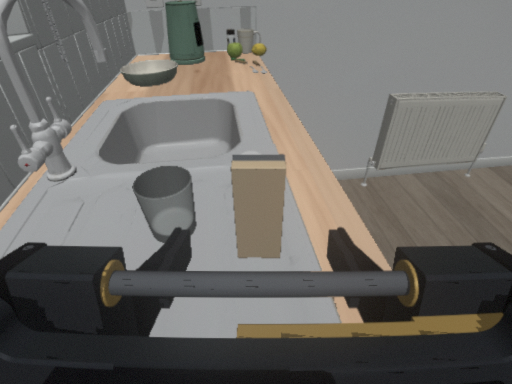

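View pics/d_side.png

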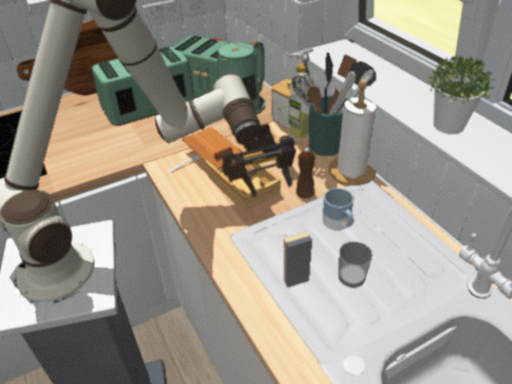

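```bash
python3 -c "
from h import *
R=down(-173.3,70);c=np.array([.597,-.193,.0765])
delta(c-.075*R[:,2],R); delta(c+.009*R[:,2],R)"
```

```text
shift mm [ -0.7  48.9 102.3] turn u [ 0.07  0.08 -0.06] deg [ 0.4  0.4 -0.3]
shift mm [-1.000e-01  4.830e+01  1.863e+02] turn u [ 0.07  0.08 -0.06] deg [ 0.4  0.4 -0.3]
```

```bash
python3 -m jog '[[[0,0.003,0.005],[0,0,0]],[[0,0.01,0.018],[0,0,0]],[[0,0.017,0.034],[0,0,0]],[[0,0.025,0.05],[0,0,0]],[[0,0.032,0.066],[0,0,0]],[[0,0.039,0.08],[0,0,0]],[[0,0.045,0.092],[0.05,0.05,-0.05]],[[0,0.048,0.099],[0.07,0.08,-0.06]],[[0,0.049,0.1023],[0.07,0.08,-0.06]],[[0,0.049,0.1023],[0.07,0.08,-0.06]]]' && python3 -c "
from h import *
st()
R=down(-173.3,70);c=np.array([.597,-.193,.0765])
delta(c+.009*R[:,2],R)"
```

```text
time_s: 12.53
tcp_pos: [0.5874, -0.124, 0.1012]
ee_rot: [[-0.993, -0.041, 0.109], [-0.116, 0.338, -0.934], [0.002, -0.94, -0.341]]
wrist_force: [-0.4, -0.2, 0.3]
gripper_width: 0.999
12.53 tcp [ 0.5874 -0.124   0.1012] j [ 21.1  39.3 -41.6  72.6 -72.6 -80.6] F [-0.4 -0.2  0.3] w 0.999
[[-0.993, -0.041, 0.109], [-0.116, 0.338, -0.934], [0.002, -0.94, -0.341]]
shift mm [-1.6 -0.6 82.9] turn u [-0.01 -0.01  0.02] deg [-0.1 -0.1  0.1]
```

```bash
python3 -m jog '[[[0,0,0.003],[0,0,0]],[[-0.001,0,0.01],[0,0,0]],[[-0.001,-0.0006,0.02],[0,0,0]],[[-0.0016,-0.0006,0.032],[0,0,0]],[[-0.0016,-0.0006,0.044],[0,0,0]],[[-0.0016,-0.0006,0.056],[0,0,0]],[[-0.0016,-0.0006,0.067],[0,0,0]],[[-0.0016,-0.0006,0.076],[0,0,0]],[[-0.0016,-0.0006,0.082],[0,0,0]],[[-0.0016,-0.0006,0.083],[0,0,0]]]' && python3 - <<'E'
from h import *
st()
R=down(-173.3,70);c=np.array([.597,-.193,.0765])
delta(c+.009*R[:,2],R)
for n in('wrist','side','scene'): 
    im,P,_=cloud(n); cv2.imwrite(f'pics/e_{n}.png',im)
    o=r.cut_out('whetstone',n)
    if o:
        p=P[o[0]['region']];p=p[np.isfinite(p[:,0])];t=p[(p[:,2]>.147)&(p[:,2]<.158)]; print(n,len(t),cv2.minAreaRect(t[:,:2].astype('f4')) if len(t)>5 else '')
E
```

```text
time_s: 13.37
tcp_pos: [0.598, -0.2017, 0.0736]
ee_rot: [[-0.993, -0.041, 0.109], [-0.116, 0.339, -0.934], [0.001, -0.94, -0.341]]
wrist_force: [0.7, 0.7, -0.9]
gripper_width: 0.999
13.37 tcp [ 0.598  -0.2017  0.0736] j [ 10.   41.5 -43.3  84.8 -70.4 -84.4] F [ 0.7  0.7 -0.9] w 0.999
[[-0.993, -0.041, 0.109], [-0.116, 0.339, -0.934], [0.001, -0.94, -0.341]]
shift mm [-0.   0.3 -0.2] turn u [-0.01 -0.01  0.01] deg [-0.1 -0.1  0.1]
wrist 5039 ((0.5965331792831421, -0.19321951270103455), (0.05899982899427414, 0.031710438430309296), 7.4141340255737305)
side 240 ((0.5949313044548035, -0.19563168287277222), (0.0575898103415966, 0.030711691826581955), 5.719846248626709)
```

View pics/e_wrist.png

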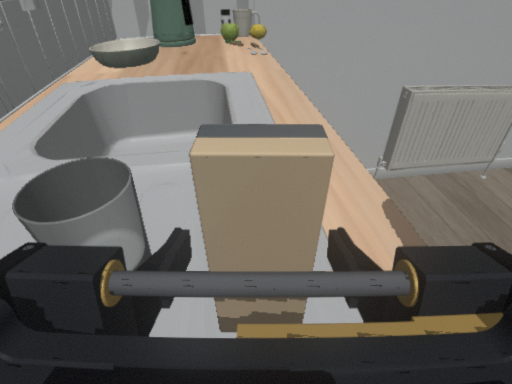

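View pics/e_side.png

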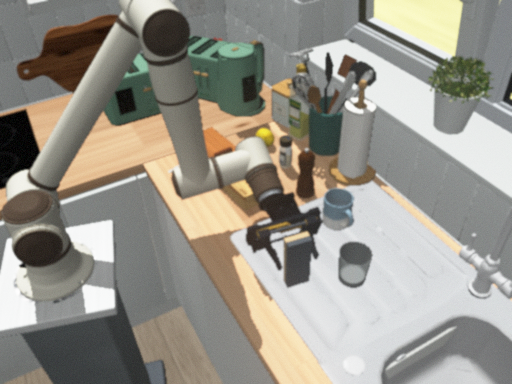

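```bash
python3 -m jog '[[[0,0,0],[0,0,0]],[[0,0,0],[0,0,0]],[[0,0,0],[0,0,0]],[[0,0,0],[0,0,0]],[[0,0,0],[0,0,0]],[[0,0,0],[0,0,0]],[[0,0,0],[0,0,0]],[[0,0,0],[0,0,0]],[[0,0,0],[0,0,0]],[[0,0,0],[0,0,0]]]' 0.064 && python3 -m jog '[[[0,0,0],[0,0,0]],[[0,0,0],[0,0,0]],[[0,0,0],[0,0,0]],[[0,0,0],[0,0,0]],[[0,0,0],[0,0,0]],[[0,0,0],[0,0,0]],[[0,0,0],[0,0,0]],[[0,0,0],[0,0,0]],[[0,0,0],[0,0,0]],[[0,0,0],[0,0,0]]]' 0.05; python3 - <<'E'
from h import *
st()
s=r.sense(); print(s['ee_rot'].T@[0,0,1])
im,P,_=cloud('wrist'); cv2.imwrite('pics/f_wrist.png',im)
o=r.cut_out('whetstone','wrist')
p=P[o[0]['region']];p=p[np.isfinite(p[:,0])];t=p[(p[:,2]>.147)&(p[:,2]<.158)]; print(len(t),cv2.minAreaRect(t[:,:2].astype('f4')))
E
```

```text
time_s: 14.5
tcp_pos: [0.5983, -0.2007, 0.0738]
ee_rot: [[-0.993, -0.041, 0.11], [-0.117, 0.339, -0.934], [0.001, -0.94, -0.341]]
wrist_force: [1.3, -0.1, -0.9]
gripper_width: 0.736
time_s: 15.33
tcp_pos: [0.5977, -0.2011, 0.074]
ee_rot: [[-0.993, -0.041, 0.109], [-0.116, 0.338, -0.934], [0.002, -0.94, -0.34]]
wrist_force: [-5.4, -0.4, 3.8]
gripper_width: 0.684
15.33 tcp [ 0.5977 -0.2011  0.074 ] j [ 10.1  41.5 -43.4  84.7 -70.5 -84.4] F [-5.4 -0.4  3.8] w 0.684
[[-0.993, -0.041, 0.109], [-0.116, 0.338, -0.934], [0.002, -0.94, -0.34]]
[ 0.00194221 -0.9403158  -0.34029754]
5023 ((0.5974175930023193, -0.1931232213973999), (0.05970731005072594, 0.03150922805070877), 6.4295735359191895)
```

```bash
python3 -m jog '[[[0,-0.002,-0.001],[0,0,0]],[[0,-0.008,-0.003],[0,0,0]],[[0,-0.018,-0.0065],[0,0,0]],[[0,-0.032,-0.0116],[0,0,0]],[[0,-0.048,-0.0174],[0,0,0]],[[0,-0.065,-0.0235],[0,0,0]],[[0,-0.082,-0.03],[0,0,0]],[[0,-0.098,-0.0355],[0,0,0]],[[0,-0.11,-0.04],[0,0,0]],[[0,-0.116,-0.042],[0,0,0]]]' 0.04; python3 - <<'E'
from h import *
st()
R=down(-158,-20); delta([.575,.06,.26],R)
cv2.imwrite('pics/g_side.png',r.capture('side')[0])
E
```

```text
time_s: 16.27
tcp_pos: [0.5991, -0.2001, 0.199]
ee_rot: [[-0.993, -0.038, 0.112], [-0.119, 0.341, -0.933], [-0.002, -0.939, -0.343]]
wrist_force: [-0.0, -0.2, -4.4]
gripper_width: 0.683
16.27 tcp [ 0.5991 -0.2001  0.199 ] j [ 11.8  30.  -40.6  78.5 -72.8 -69.8] F [-0.  -0.2 -4.4] w 0.683
[[-0.993, -0.038, 0.112], [-0.119, 0.341, -0.933], [-0.002, -0.939, -0.343]]
shift mm [  -7.    32.3 -266.2] turn u [-17.88  -1.4   -3.07] deg [-89.4  -7.  -15.4]
```

View pics/g_side.png

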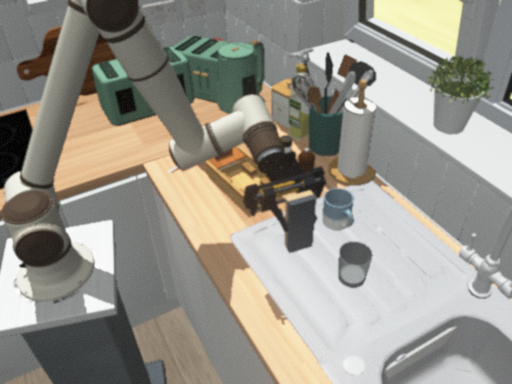

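```bash
python3 -m jog '[[[0,0.001,-0.005],[-0.2,0,0]],[[-0.001,0.002,-0.016],[-0.8,-0.1,-0.1]],[[-0.001,0.004,-0.032],[-1.6,-0.1,-0.3]],[[-0.001,0.006,-0.05],[-2.6,-0.2,-0.4]],[[-0.002,0.008,-0.068],[-3.6,-0.3,-0.6]],[[-0.002,0.01,-0.086],[-4.7,-0.4,-0.8]],[[-0.003,0.013,-0.104],[-5.8,-0.5,-1]],[[-0.003,0.015,-0.122],[-6.9,-0.5,-1.2]],[[-0.004,0.017,-0.14],[-8,-0.6,-1.4]],[[-0.004,0.019,-0.156],[-9,-0.7,-1.5]]]' && python3 - <<'E'
from h import *
st()
R=down(-158,-20); delta([.57,.1,.24],R)
E
```

```text
time_s: 17.15
tcp_pos: [0.5837, -0.0462, 0.232]
ee_rot: [[-0.967, -0.248, 0.052], [-0.247, 0.877, -0.413], [0.057, -0.413, -0.909]]
wrist_force: [0.6, -1.2, -4.5]
gripper_width: 0.687
17.15 tcp [ 0.5837 -0.0462  0.232 ] j [ 22.5  17.6 -18.1  26.6 -63.8 -21.4] F [ 0.6 -1.2 -4.5] w 0.687
[[-0.967, -0.248, 0.052], [-0.247, 0.877, -0.413], [0.057, -0.413, -0.909]]
shift mm [-22.4 128.3 -68.4] turn u [-8.82 -0.73 -1.55] deg [-44.1  -3.6  -7.8]
```

```bash
python3 -m jog '[[[-0.001,0.004,-0.002],[-0.3,0,0]],[[-0.003,0.013,-0.007],[-1,-0.1,-0.1]],[[-0.005,0.028,-0.015],[-2,-0.2,-0.3]],[[-0.008,0.045,-0.024],[-3.1,-0.3,-0.5]],[[-0.011,0.063,-0.034],[-4.3,-0.4,-0.7]],[[-0.014,0.081,-0.044],[-5.5,-0.5,-0.9]],[[-0.017,0.099,-0.053],[-6.7,-0.6,-1.1]],[[-0.02,0.114,-0.061],[-7.8,-0.7,-1.3]],[[-0.022,0.125,-0.067],[-8.5,-0.7,-1.5]],[[-0.0224,0.1283,-0.0684],[-8.82,-0.73,-1.55]]]' && python3 - <<'E'
from h import *
st()
for n in ('side','wrist','scene'):
  cv2.imwrite(f'pics/i_{n}.png',r.capture(n)[0])
E
```

```text
time_s: 17.98
tcp_pos: [0.5702, 0.0991, 0.2384]
ee_rot: [[-0.927, -0.351, -0.129], [-0.374, 0.872, 0.315], [0.002, 0.341, -0.94]]
wrist_force: [0.5, -0.6, -4.9]
gripper_width: 0.687
17.98 tcp [0.5702 0.0991 0.2384] j [ 14.5  20.6   5.4 -20.1 -78.5  12.2] F [ 0.5 -0.6 -4.9] w 0.687
[[-0.927, -0.351, -0.129], [-0.374, 0.872, 0.315], [0.002, 0.341, -0.94]]
```

View pics/i_wrist.png

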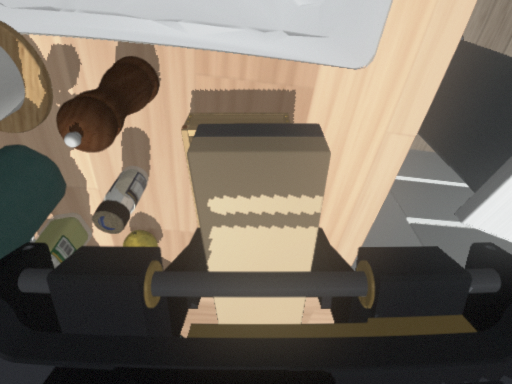

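View pics/i_side.png

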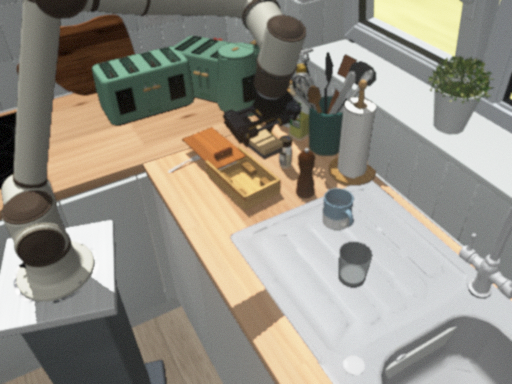

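View pics/i_scene.png

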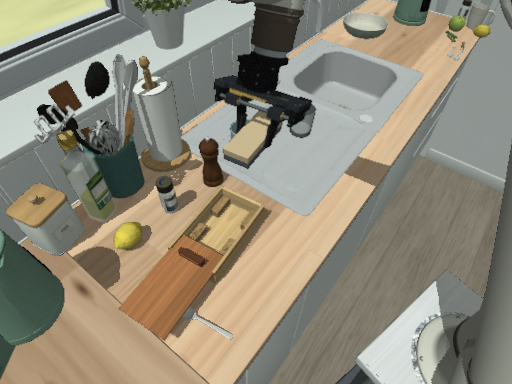

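```bash
python3 - <<'E'
from h import *
s=r.sense();im,P,cal=cloud('wrist')
o=r.cut_out('whetstone','wrist');print([ (e['confidence'],e['uv'],e['region'].sum()) for e in o[:3]])
m=cv2.erode(o[0]['region'].astype('u1'),np.ones((3,3)))>0
T=(P-s['tcp_pos'])@s['ee_rot']; p=T[m];p=p[np.isfinite(p[:,0])]
# upper face: robust plane
c=np.median(p,0);q=p[abs(p[:,2]-c[2])<.05]
A=np.c_[q[:,:2],np.ones(len(q))];w=np.ones(len(q))
for _ in range(30):
    k=np.linalg.lstsq(A*w[:,None],q[:,2]*w,rcond=None)[0];e=abs(A@k-q[:,2]);w=(e<.002)*1.+1e-6
n=np.array([-k[0],-k[1],1]);n/=np.linalg.norm(n);inl=q[e<.002];print('plane',k,len(inl),'n tool',n,'n world',s['ee_rot']@n, 'tilt deg',np.degrees(np.arctan2(k[1],1)))
ex=np.array([1,0,0])-n*n[0];ex/=np.linalg.norm(ex);ey=np.cross(n,ex)
uv=np.c_[inl@ex,inl@ey];b=cv2.minAreaRect(uv.astype('f4'));print(b)
print('ends',np.percentile(uv,[0.3,1,99,99.7],axis=0))
top=[k[2]]
d=lambda v: print(v)
# grasp estimate
R0=down(-173.3,70)
g=np.array([[-.993,-.041,.109],[-.116,.338,-.934],[.002,-.94,-.34]])
print('c in tool from grasp',g.T@(np.array([.597,-.1931,.0765])-[.5977,-.2011,.074]), 'stone long axis in tool',g.T@[0,0,1],'face normal',g.T@[-.117,.993,0])
E
```

```text
[(0.86, [256.3, 202.1], np.int64(20870))]
plane [-0.00129181  0.36230691 -0.02243078] 16614 n tool [ 0.00121456 -0.34063861  0.94019352] n world [-0.00218861 -0.00617689 -0.99997853] tilt deg 19.915801770585173
((3.0919909477233887e-06, -0.009587801992893219), (0.13829608261585236, 0.05908527597784996), 89.8681640625)
ends [[-0.0290129  -0.07806807]
 [-0.02853227 -0.07769519]
 [ 0.02806836  0.05588339]
 [ 0.02857937  0.05764414]]
c in tool from grasp [-0.0002279  0.0003827 -0.0083983] stone long axis in tool [ 0.002 -0.94  -0.34 ] face normal [ 0.000993  0.340431 -0.940215]
```

```bash
python3 -c "
from h import *
delta([.5572,.2010,.11],down(-158,-20))"
```

```text
shift mm [-26.6  51.4 155.1] turn u [-0.08 -0.01 -0.01] deg [-0.4 -0.1 -0.1]
```

```bash
python3 -m jog '[[[-0.001,0.002,0.005],[0,0,0]],[[-0.003,0.006,0.018],[0,0,0]],[[-0.006,0.012,0.036],[0,0,0]],[[-0.01,0.019,0.057],[0,0,0]],[[-0.014,0.026,0.079],[-0.05,0,0]],[[-0.018,0.034,0.102],[-0.08,0,0]],[[-0.022,0.042,0.126],[-0.08,0,0]],[[-0.025,0.048,0.144],[-0.08,0,0]],[[-0.0266,0.0514,0.1551],[-0.08,0,0]],[[-0.0266,0.0514,0.1551],[-0.08,0,0]]]' && python3 - <<'E'
from h import *
st();delta([.5572,.2010,.05],down(-158,-20));delta([.5572,.2010,.016],down(-158,-20))
for n in ('wrist','scene'):
  cv2.imwrite(f'pics/k_{n}.png',r.capture(n)[0])
E
```

```text
time_s: 19.07
tcp_pos: [0.5562, 0.2025, 0.1083]
ee_rot: [[-0.927, -0.351, -0.132], [-0.375, 0.871, 0.316], [0.004, 0.343, -0.939]]
wrist_force: [0.1, 0.7, -4.7]
gripper_width: 0.684
19.07 tcp [0.5562 0.2025 0.1083] j [ 24.1  27.   -3.5 -23.1 -61.1   9.5] F [ 0.1  0.7 -4.7] w 0.684
[[-0.927, -0.351, -0.132], [-0.375, 0.871, 0.316], [0.004, 0.343, -0.939]]
shift mm [ -0.6 -21.6  54.1] turn u [ 0.01 -0.05 -0.01] deg [ 0.1 -0.2 -0. ]
shift mm [ -0.8 -33.3  86. ] turn u [ 0.01 -0.05 -0.01] deg [ 0.1 -0.2 -0. ]
```

View pics/k_wrist.png

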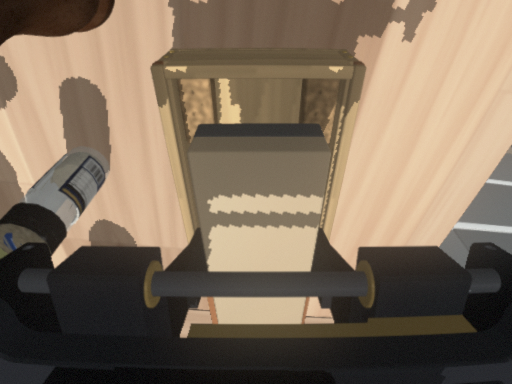

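View pics/k_scene.png

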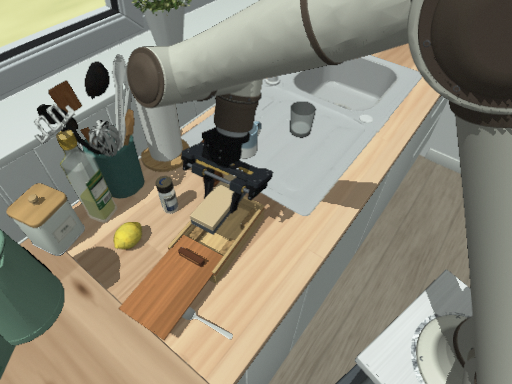

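```bash
python3 - <<'E'
from h import *
s=r.sense();im,P,cal=cloud('wrist')
a=np.radians(22); ux=np.array([np.cos(a),np.sin(a)]);uy=np.array([-np.sin(a),np.cos(a)]);b=np.array([.5583,.1982])
p=P.reshape(-1,3);p=p[np.isfinite(p[:,0])]; q=np.c_[(p[:,:2]-b)@ux,(p[:,:2]-b)@uy,p[:,2]]
def pr(l,m): 
    t=q[m]*1000; print(l,len(t),np.round(np.percentile(t,[1,5,50,95,99],axis=0),1).tolist())
Y=(q[:,1]>-.079)&(q[:,1]<-.05)
pr('L',Y&(q[:,2]>.025)&(q[:,2]<.031)&(q[:,0]<-.02)&(q[:,0]>-.07))
pr('R',Y&(q[:,2]>.025)&(q[:,2]<.031)&(q[:,0]>.02)&(q[:,0]<.07))
pr('floor',Y&(q[:,2]<.01)&(abs(q[:,0])<.045))
pr('endwall',(abs(q[:,0])<.03)&(q[:,2]>.050)&(q[:,2]<.055)&(q[:,1]<-.06)&(q[:,1]>-.1))
pr('wallL',(q[:,0]<-.05)&(q[:,0]>-.08)&(q[:,2]>.050)&(q[:,2]<.055)&Y)
pr('wallR',(q[:,0]>.05)&(q[:,0]<.08)&(q[:,2]>.050)&(q[:,2]<.055)&Y)
pr('stone top',(abs(q[:,0])<.04)&(abs(q[:,1])<.1)&(q[:,2]>.124)&(q[:,2]<.136))
st()
E
```

```text
L 1103 [[-57.4, -73.7, 25.5], [-57.0, -72.8, 26.0], [-45.5, -62.7, 27.4], [-34.3, -51.4, 28.8], [-33.5, -50.4, 30.0]]
R 1115 [[33.9, -73.6, 25.5], [34.7, -72.8, 26.1], [46.1, -62.5, 27.4], [57.7, -51.2, 28.7], [58.1, -50.2, 30.1]]
floor 1857 [[-33.2, -67.3, 3.8], [-30.7, -66.6, 4.3], [0.1, -59.0, 5.4], [30.9, -50.9, 6.6], [33.5, -50.1, 8.0]]
endwall 1398 [[-29.2, -89.1, 50.1], [-26.6, -88.8, 50.6], [0.4, -85.1, 51.8], [27.0, -81.0, 52.9], [29.4, -80.7, 53.2]]
wallL 517 [[-64.8, -78.8, 50.2], [-64.3, -77.9, 50.6], [-60.6, -65.7, 51.8], [-57.2, -51.8, 53.0], [-56.9, -50.4, 53.4]]
wallR 496 [[57.5, -78.5, 50.2], [58.0, -77.5, 50.6], [61.2, -65.5, 51.8], [64.9, -51.8, 52.9], [65.3, -50.4, 53.3]]
stone top 18693 [[-29.7, -75.3, 125.1], [-25.7, -74.8, 129.1], [1.5, -42.6, 132.2], [28.8, 47.9, 133.0], [32.2, 59.5, 133.6]]
19.22 tcp [0.5592 0.2011 0.1119] j [ 23.9  26.8  -3.3 -22.9 -61.1   9.5] F [ 0.3  0.1 -5.3] w 0.688
[[-0.928, -0.352, -0.125], [-0.374, 0.871, 0.318], [-0.003, 0.341, -0.94]]
```

```bash
python3 -m jog '[[[0,-0.001,0.002],[0,0,0]],[[0,-0.003,0.008],[0,0,0]],[[0,-0.006,0.016],[0,0,0]],[[0,-0.009,0.025],[0,0,0]],[[0,-0.0125,0.034],[0,0,0]],[[0,-0.016,0.043],[0,0,0]],[[0,-0.019,0.051],[0,0,0]],[[0,-0.0215,0.057],[0,0,0]],[[0,-0.023,0.061],[0,0,0]],[[0,-0.023,0.0611],[0,0,0]]]' && python3 - <<'E'
from h import *
st();delta([.5572,.2010,.016],down(-158,-20))
E
```

```text
time_s: 20.05
tcp_pos: [0.5581, 0.2005, 0.0441]
ee_rot: [[-0.928, -0.35, -0.129], [-0.373, 0.872, 0.317], [0.001, 0.342, -0.94]]
wrist_force: [0.2, -0.4, -5.4]
gripper_width: 0.687
20.05 tcp [0.5581 0.2005 0.0441] j [ 23.6  31.5  -6.  -24.8 -54.6  13.2] F [ 0.2 -0.4 -5.4] w 0.687
[[-0.928, -0.35, -0.129], [-0.373, 0.872, 0.317], [0.001, 0.342, -0.94]]
shift mm [ 0.6 -8.9 26.7] turn u [ 0.01 -0.   -0.02] deg [ 0.  -0.  -0.1]
```

```bash
python3 -m jog '[[[0,-0.001,0.002],[0,0,0]],[[0,-0.002,0.0055],[0,0,0]],[[0,-0.003,0.009],[0,0,0]],[[0,-0.0044,0.0125],[0,0,0]],[[0,-0.0057,0.016],[0,0,0]],[[0,-0.007,0.019],[0,0,0]],[[0,-0.008,0.0215],[0,0,0]],[[0,-0.0085,0.0235],[0,0,0]],[[0,-0.0089,0.0245],[0,0,0]],[[0,-0.0089,0.0245],[0,0,0]]]' && python3 - <<'E'
from h import *
st()
im,P,c=cloud('wrist');cv2.imwrite('pics/l_wrist.png',im)
E
```

```text
time_s: 20.88
tcp_pos: [0.5586, 0.2007, 0.0192]
ee_rot: [[-0.928, -0.351, -0.127], [-0.373, 0.872, 0.318], [-0.001, 0.342, -0.94]]
wrist_force: [-0.4, -0.4, -4.9]
gripper_width: 0.686
20.88 tcp [0.5586 0.2007 0.0192] j [ 23.5  33.4  -6.7 -25.7 -52.1  14.7] F [-0.4 -0.4 -4.9] w 0.686
[[-0.928, -0.351, -0.127], [-0.373, 0.872, 0.318], [-0.001, 0.342, -0.94]]
```

View pics/l_wrist.png

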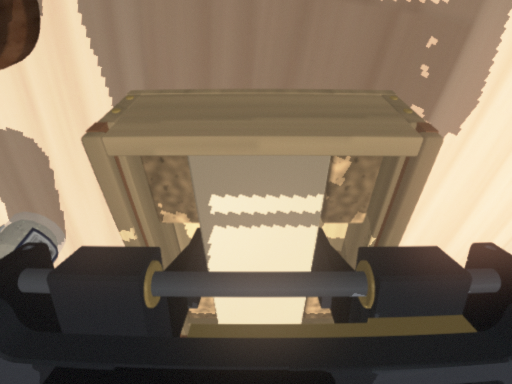

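```bash
python3 -m jog '[[[0,0,0.0005],[0,0,0]],[[0,-0.0003,0.001],[0,0,0]],[[0,-0.0005,0.0015],[0,0,0]],[[0,-0.0007,0.002],[0,0,0]],[[0,-0.0009,0.0025],[0,0,0]],[[0,-0.0011,0.003],[0,0,0]],[[0,-0.0013,0.0035],[0,0,0]],[[0,-0.0014,0.0038],[0,0,0]],[[0,-0.0014,0.0038],[0,0,0]],[[0,-0.0014,0.0038],[0,0,0]]]' && python3 - <<'E'
from h import *
st()
E
```

```text
time_s: 21.77
tcp_pos: [0.5587, 0.2007, 0.0154]
ee_rot: [[-0.928, -0.351, -0.127], [-0.373, 0.872, 0.318], [-0.001, 0.342, -0.94]]
wrist_force: [1.0, 0.5, -5.1]
gripper_width: 0.687
21.77 tcp [0.5587 0.2007 0.0154] j [ 23.5  33.7  -6.8 -25.8 -51.8  15. ] F [ 1.   0.5 -5.1] w 0.687
[[-0.928, -0.351, -0.127], [-0.373, 0.872, 0.318], [-0.001, 0.342, -0.94]]
```

```bash
python3 -m jog '[[[0,0,0.0004],[0,0,0]],[[0,-0.0002,0.0008],[0,0,0]],[[0,-0.0004,0.0012],[0,0,0]],[[0,-0.0005,0.0016],[0,0,0]],[[0,-0.0007,0.002],[0,0,0]],[[0,-0.0008,0.0023],[0,0,0]],[[0,-0.0008,0.0023],[0,0,0]],[[0,-0.0008,0.0023],[0,0,0]],[[0,-0.0008,0.0023],[0,0,0]],[[0,-0.0008,0.0023],[0,0,0]]]' && python3 - <<'E'
from h import *
st()
E
```

```text
time_s: 22.6
tcp_pos: [0.5587, 0.2009, 0.0143]
ee_rot: [[-0.928, -0.351, -0.127], [-0.374, 0.871, 0.319], [-0.002, 0.343, -0.939]]
wrist_force: [-3.1, -1.5, 6.1]
gripper_width: 0.686
22.6 tcp [0.5587 0.2009 0.0143] j [ 23.5  33.8  -6.8 -25.9 -51.7  15.1] F [-3.1 -1.5  6.1] w 0.686
[[-0.928, -0.351, -0.127], [-0.374, 0.871, 0.319], [-0.002, 0.343, -0.939]]
```

```bash
python3 -m jog '[[[0,0,0],[0,0,0]],[[0,0,0],[0,0,0]],[[0,0,0],[0,0,0]],[[0,0,0],[0,0,0]],[[0,0,0],[0,0,0]],[[0,0,0],[0,0,0]],[[0,0,0],[0,0,0]],[[0,0,0],[0,0,0]],[[0,0,0],[0,0,0]],[[0,0,0],[0,0,0]]]' 0.073 && python3 -c "
from h import *
st()"; python3 -m jog '[[[0,0,-0.002],[0,0,0]],[[0,0,-0.008],[0,0,0]],[[0,0,-0.018],[0,0,0]],[[0,0,-0.032],[0,0,0]],[[0,0,-0.05],[0,0,0]],[[0,0,-0.07],[0,0,0]],[[0,0,-0.092],[0,0,0]],[[0,0,-0.112],[0,0,0]],[[0,0,-0.128],[0,0,0]],[[0,0,-0.136],[0,0,0]]]' && python3 - <<'E'
from h import *
st()
a=np.radians(22); ux=np.array([np.cos(a),np.sin(a)]);uy=np.array([-np.sin(a),np.cos(a)]);b=np.array([.5583,.1982])
for n in('wrist','scene'):
    im,P,c=cloud(n);cv2.imwrite(f'pics/m_{n}.png',im)
    o=r.cut_out('whetstone',n)
    p=P[o[0]['region']];p=p[np.isfinite(p[:,0])];p=p[(p[:,2]>.030)&(p[:,2]<.042)];q=np.c_[(p[:,:2]-b)@ux,(p[:,:2]-b)@uy]
    print(n,o[0]['confidence'],np.round(np.percentile(p[:,2],[2,50,98]),4),cv2.minAreaRect((q*1000).astype('f4')),np.round(np.percentile(q,[.5,99.5],axis=0),4).tolist())
    A=np.c_[q,np.ones(len(q))];print(np.linalg.lstsq(A,p[:,2],rcond=None)[0])
    o=r.cut_out('cover_grip',n)
    if o:
        p=P[o[0]['region']];p=p[np.isfinite(p[:,0])];g=p[(p[:,2]>.059)&(p[:,2]<.07)]
        if len(g)>5:print('grip',cv2.minAreaRect(g[:,:2].astype('f4')))
E
```

```text
time_s: 23.43
tcp_pos: [0.5587, 0.2008, 0.013]
ee_rot: [[-0.928, -0.351, -0.127], [-0.373, 0.872, 0.318], [-0.001, 0.342, -0.94]]
wrist_force: [0.7, 0.1, 0.4]
gripper_width: 0.835
23.43 tcp [0.5587 0.2008 0.013 ] j [ 23.5  33.9  -6.8 -25.9 -51.5  15.1] F [0.7 0.1 0.4] w 0.835
[[-0.928, -0.351, -0.127], [-0.373, 0.872, 0.318], [-0.001, 0.342, -0.94]]
time_s: 24.27
tcp_pos: [0.5775, 0.1568, 0.1444]
ee_rot: [[-0.928, -0.352, -0.121], [-0.373, 0.871, 0.319], [-0.007, 0.341, -0.94]]
wrist_force: [-0.3, -0.7, -0.3]
gripper_width: 0.84
24.27 tcp [0.5775 0.1568 0.1444] j [ 19.4  25.8  -0.  -21.9 -66.4  11.8] F [-0.3 -0.7 -0.3] w 0.84
[[-0.928, -0.352, -0.121], [-0.373, 0.871, 0.319], [-0.007, 0.341, -0.94]]
wrist 0.72 [0.0345 0.0357 0.0368] ((1.9299736022949219, 0.5440216064453125), (60.14690017700195, 148.6907196044922), 0.0013336571864783764) [[-0.0275, -0.0732], [0.0313, 0.0726]]
[-0.00013021  0.0011264   0.03566765]
scene 0.76 [0.032  0.0358 0.0384] ((-0.3774147033691406, 0.1910400390625), (150.54344177246094, 60.78083419799805), 89.95899200439453) [[-0.0305, -0.073], [0.0286, 0.075]]
[ 0.01004318 -0.00366334  0.0357862 ]
grip ((0.5098857879638672, 0.31432557106018066), (0.06378565728664398, 0.014558713883161545), 21.867305755615234)
```

```bash
true
```

```text
(no output)
```

View pics/m_wrist.png

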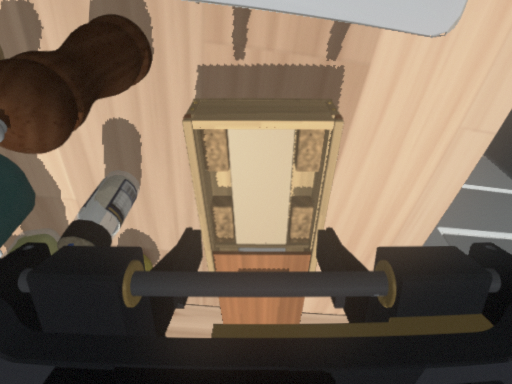

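View pics/m_scene.png

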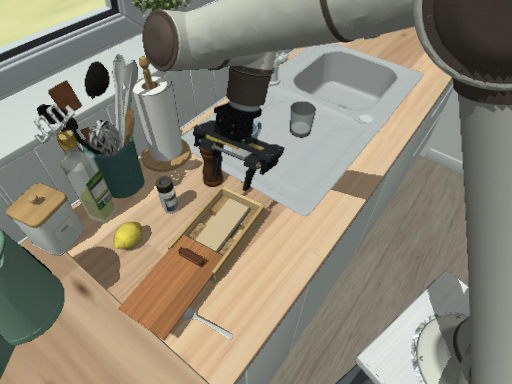

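```bash
python3 -c "
from h import *
delta([.54,.24,.2],down(-115))"
```

```text
shift mm [  1.8 104.8 -26.1] turn u [ 3.82  1.49 -8.53] deg [ 19.1   7.5 -42.6]
```

```bash
python3 -m jog '[[[0,0.003,-0.004],[0.1,0,-0.2]],[[0,0.012,-0.01],[0.4,0.1,-0.9]],[[0,0.024,-0.018],[0.9,0.3,-1.9]],[[0.001,0.038,-0.026],[1.4,0.5,-3]],[[0.001,0.052,-0.026],[1.9,0.7,-4.1]],[[0.001,0.066,-0.026],[2.4,0.9,-5.3]],[[0.001,0.079,-0.026],[2.9,1.1,-6.4]],[[0.002,0.091,-0.026],[3.3,1.3,-7.4]],[[0.002,0.101,-0.026],[3.6,1.4,-8.2]],[[0.002,0.105,-0.026],[3.82,1.49,-8.53]]]' 0.04 && python3 -c "
from h import *
st();delta([.5115,.315,.12],down(-68))"
```

```text
time_s: 25.4
tcp_pos: [0.5397, 0.2417, 0.2014]
ee_rot: [[-0.418, -0.909, 0.004], [-0.909, 0.418, -0.0], [-0.001, -0.003, -1.0]]
wrist_force: [-0.1, 0.2, 0.4]
gripper_width: 0.456
25.4 tcp [0.5397 0.2417 0.2014] j [ 39.9  19.6  -6.5   0.2 -63.8  25.4] F [-0.1  0.2  0.4] w 0.456
[[-0.418, -0.909, 0.004], [-0.909, 0.418, -0.0], [-0.001, -0.003, -1.0]]
shift mm [-54.7  56.5  81.3] turn u [-0.04 -0.   -9.34] deg [ -0.2  -0.  -46.7]
```

```bash
python3 -m jog '[[[-0.002,0.002,0.002],[0,0,-0.4]],[[-0.008,0.008,0.01],[0,0,-1.3]],[[-0.015,0.016,0.02],[0,0,-2.5]],[[-0.023,0.024,0.031],[0,0,-3.8]],[[-0.031,0.032,0.043],[0,0,-5.1]],[[-0.039,0.04,0.055],[0,0,-6.4]],[[-0.046,0.048,0.066],[0,0,-7.6]],[[-0.051,0.053,0.074],[0,0,-8.6]],[[-0.054,0.056,0.08],[0,0,-9.2]],[[-0.0547,0.0565,0.0813],[0,0,-9.34]]]' && python3 - <<'E'
from h import *
st()
im,P,cal=cloud('wrist'); cv2.imwrite('pics/n_wrist.png',im)
for e in r.cut_out('cover_grip','wrist')[:1]:
    p=P[e['region']]; p=p[np.isfinite(p[:,0])]; g=p[(p[:,2]>.059)&(p[:,2]<.07)]
    print(e['confidence'],len(g),cv2.minAreaRect(g[:,:2].astype('f4')))
delta([.5117,.3145,.05],down(-68))
E
```

```text
time_s: 26.23
tcp_pos: [0.5117, 0.3135, 0.118]
ee_rot: [[0.371, -0.929, 0.0], [-0.929, -0.371, -0.001], [0.001, 0.0, -1.0]]
wrist_force: [-0.6, -0.5, -0.6]
gripper_width: 0.461
26.23 tcp [0.5117 0.3135 0.118 ] j [ 47.   24.9 -11.2   0.1 -53.9  64.8] F [-0.6 -0.5 -0.6] w 0.461
[[0.371, -0.929, 0.0], [-0.929, -0.371, -0.001], [0.001, 0.0, -1.0]]
0.7 1326 ((0.5130183696746826, 0.3144794702529907), (0.0623520165681839, 0.014956551603972912), 22.31656265258789)
shift mm [-1.4  0.4 69.3] turn u [-0.02 -0.01 -0.07] deg [-0.1 -0.1 -0.4]
```

View pics/n_wrist.png

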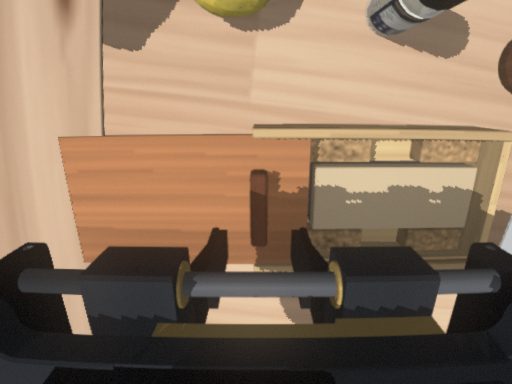

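Bar lies between the jaws (col ~259, rows 170–245); the stone is flat in its bed. Descend and pinch.

```bash
python3 -m jog '[[[0,0,0.002],[0,0,0]],[[0,0,0.011],[0,0,0]],[[-0.001,0,0.023],[0,0,0]],[[-0.001,0,0.036],[0,0,0]],[[-0.001,0,0.048],[0,0,0]],[[-0.001,0,0.058],[0,0,0]],[[-0.001,0,0.064],[0,0,0]],[[-0.001,0,0.067],[0,0,0]],[[-0.001,0,0.068],[0,0,0]],[[-0.001,0,0.068],[0,0,0]]]' 0.04 && python3 -m jog '[[[0,0,0],[0,0,0]],[[0,0,0],[0,0,0]],[[0,0,0],[0,0,0]],[[0,0,0],[0,0,0]],[[0,0,0],[0,0,0]],[[0,0,0],[0,0,0]],[[0,0,0],[0,0,0]],[[0,0,0],[0,0,0]],[[0,0,0],[0,0,0]],[[0,0,0],[0,0,0]]]' 0.0; python3 -c "
from h import *
st()
a=np.radians(22); u=np.array([-np.sin(a),np.cos(a),0]); s=r.sense(); print(s['ee_rot'].T@-u)"
```

```text
time_s: 27.17
tcp_pos: [0.5127, 0.3146, 0.052]
ee_rot: [[0.37, -0.929, 0.003], [-0.929, -0.37, 0.001], [-0.0, -0.003, -1.0]]
wrist_force: [-0.5, -0.0, -0.2]
gripper_width: 0.457
time_s: 28.0
tcp_pos: [0.5127, 0.3141, 0.0521]
ee_rot: [[0.37, -0.929, 0.003], [-0.929, -0.37, 0.0], [0.001, -0.003, -1.0]]
wrist_force: [2.0, -3.6, 2.4]
gripper_width: 0.157
28.0 tcp [0.5127 0.3141 0.0521] j [ 47.   29.3 -15.    0.1 -45.5  64.6] F [ 2.  -3.6  2.4] w 0.157
[[0.37, -0.929, 0.003], [-0.929, -0.37, 0.0], [0.001, -0.003, -1.0]]
[ 9.99985597e-01 -5.32709152e-03  6.54619570e-04]
```

```bash
python3 -m jog '[[[0.003,0,0],[0,0,0]],[[0.012,0,0],[0,0,0]],[[0.027,0,0],[0,0,0]],[[0.045,0,0],[0,0,0]],[[0.065,-0.0003,0],[0,0,0]],[[0.085,-0.0005,0],[0,0,0]],[[0.105,-0.0005,0],[0,0,0]],[[0.125,-0.0006,0],[0,0,0]],[[0.14,-0.0007,0],[0,0,0]],[[0.148,-0.0008,0],[0,0,0]]]' && python3 -m jog '[[[0.003,0,0],[0,0,0]],[[0.006,0,0],[0,0,0]],[[0.009,0,0],[0,0,0]],[[0.012,0,0],[0,0,0]],[[0.014,0,0],[0,0,0]],[[0.016,0,0],[0,0,0]],[[0.018,0,0],[0,0,0]],[[0.0195,0,0],[0,0,0]],[[0.0205,0,0],[0,0,0]],[[0.0205,0,0],[0,0,0]]]'; python3 -c "
from h import *
st()
s=r.sense(); a=np.radians(22); u=np.array([-np.sin(a),np.cos(a)]); print((s['tcp_pos'][:2]-[.5127,.3141])@u)"
```

```text
time_s: 28.83
tcp_pos: [0.5685, 0.1754, 0.0521]
ee_rot: [[0.368, -0.93, 0.003], [-0.93, -0.368, 0.001], [-0.0, -0.003, -1.0]]
wrist_force: [-2.0, 1.3, 3.3]
gripper_width: 0.157
time_s: 29.67
tcp_pos: [0.574, 0.1617, 0.0521]
ee_rot: [[0.37, -0.929, 0.002], [-0.929, -0.37, 0.005], [-0.004, -0.003, -1.0]]
wrist_force: [-8.9, 10.8, 6.3]
gripper_width: 0.158
29.67 tcp [0.574  0.1617 0.0521] j [ 31.2  29.  -15.6  -0.3 -45.2  80.7] F [-8.9 10.8  6.3] w 0.158
[[0.37, -0.929, 0.002], [-0.929, -0.37, 0.005], [-0.004, -0.003, -1.0]]
-0.16424058655435977
```

```bash
python3 -m jog '[[[0.001,0,0],[0,0,0]],[[0,0,0],[0,0,0]],[[-0.001,0,0],[0,0,0]],[[-0.002,0,0],[0,0,0]],[[-0.002,0,0],[0,0,0]],[[-0.002,0,0],[0,0,0]],[[-0.002,0,0],[0,0,0]],[[-0.002,0,0],[0,0,0]],[[-0.002,0,0],[0,0,0]],[[-0.002,0,0],[0,0,0]]]' 0.04 && python3 -m jog '[[[0,0,-0.003],[0,0,0]],[[0,0,-0.013],[0,0,0]],[[0,0,-0.028],[0,0,0]],[[0,0,-0.048],[0,0,0]],[[0,0,-0.07],[0,0,0]],[[0,0,-0.092],[0,0,0]],[[0,0,-0.112],[0,0,0]],[[0,0,-0.128],[0,0,0]],[[0,0,-0.138],[0,0,0]],[[0,0,-0.14],[0,0,0]]]' && python3 - <<'E'
from h import *
st()
for n in('wrist','scene','side'):
    im,P,cal=cloud(n); cv2.imwrite(f'pics/p_{n}.png',im)
    for e in r.cut_out('cover_grip',n)[:1]:
        p=P[e['region']]; p=p[np.isfinite(p[:,0])]; g=p[(p[:,2]>.059)&(p[:,2]<.07)]
        if len(g)>5: print(n,e['confidence'],len(g),cv2.minAreaRect(g[:,:2].astype('f4')))
E
```

```text
time_s: 30.5
tcp_pos: [0.5748, 0.16, 0.0519]
ee_rot: [[0.369, -0.929, 0.003], [-0.929, -0.369, 0.001], [0.0, -0.003, -1.0]]
wrist_force: [0.4, 0.0, -0.2]
gripper_width: 0.457
time_s: 31.33
tcp_pos: [0.5755, 0.1604, 0.195]
ee_rot: [[0.37, -0.929, 0.007], [-0.929, -0.37, 0.003], [-0.0, -0.008, -1.0]]
wrist_force: [0.6, 1.1, -0.7]
gripper_width: 0.464
31.33 tcp [0.5755 0.1604 0.195 ] j [ 31.1  20.3  -6.3   0.1 -62.9  80.6] F [ 0.6  1.1 -0.7] w 0.464
[[0.37, -0.929, 0.007], [-0.929, -0.37, 0.003], [-0.0, -0.008, -1.0]]
wrist 0.86 781 ((0.5736282467842102, 0.16241884231567383), (0.06223426014184952, 0.014368445612490177), 21.965009689331055)
scene 0.91 144 ((0.5706608891487122, 0.16205307841300964), (0.06302959471940994, 0.014543317258358002), 21.65104103088379)
side 0.98 87 ((0.5737934708595276, 0.1590120941400528), (0.06147691607475281, 0.01885151118040085), 23.201807022094727)
```

View pics/p_wrist.png

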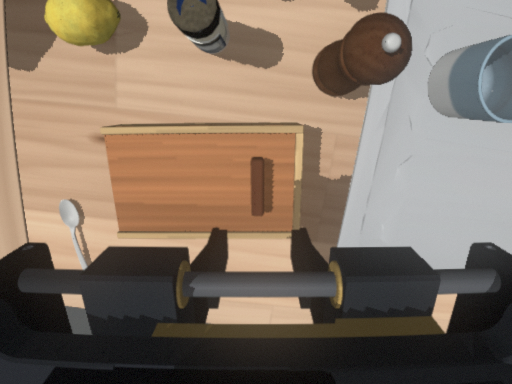

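View pics/p_side.png

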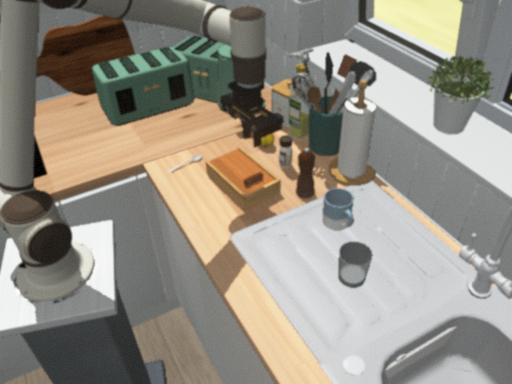

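```bash
python3 -c "
from station import r
print(r.finish_job())"
```

```text
the job is handed in; nothing more can be done
None
```

The job is handed in at about 31.5 s of the 72 s allowed: the stone lies flat in its cork bed and the cover is shut.

- **Opening:** I slid the cover back 159 mm until it met its stop. It had started about 5 mm ajar.
- **Laying the stone:** I gripped the standing stone across its width at mid-height. I lifted it, turned it 90° in the air, and lowered it into the bed until the wrist force showed contact. I let go only then. It never fell or toppled.
- **Closing:** I slid the cover back 164 mm until it pushed against its stop with about 14 N, then released it and moved the arm clear.

**Stone check (before closing):** the wrist camera put its centre about 2 mm from the bed point, and the scene camera under 1 mm. Its top was about 36 mm high, as expected, and level. The scene camera's fit showed a slope of about 0.01 rad. The stone can't be seen under the closed cover, so I couldn't check it again.

**Cover check (after closing):** the wrist camera showed the grip bar 164 mm from its open position, which matches fully shut. The cameras differed by up to 3 mm on where the bar was.

**Other things:** everything else still appears where it stood in the final pictures; I compared these by eye and did not measure them.

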